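# Load the ceramic slabs from the screw-cap canister into the UV box

### The arm

A 6-joint arm with a two-finger parallel gripper is mounted at the origin on a cart in front of the work surface, level with it; the furniture and walls round the work are solid. World frame = base frame: x ahead of the robot, y to its left, z up, the work surface at z = 0. Lengths are in m, angles in rad, forces in N, time in s.
With the tool pointing down it reaches from about 0.3 to 0.775 m from the base axis. Payload 14.6 kg.
Tool frame: the origin (TCP) lies at the very end of the fingers, on their centre line; the grasp point (between the pads) lies 19 mm behind it (ctrl.hold_point_z is the distance from the TCP to the grasp point, in m); z points along the fingers, y is the line along which they close (so a half turn about z gives the same grasp; the last joint's range is limited). The gripper opens to 85 mm and grips with 20 to 120 N. Pads are 22 mm wide; open, the fingers measure 114 mm over their backs; the gripper's body (76 mm by 85 mm) begins 54 mm behind the grasp point. The pads swing forward as they close: fully open they stand 13 mm farther back than shut.
Start: joints at [-1.264, 0.3, 1.521, -0, 1.321, -0.067], TCP at [0.201, -0.512, 0.198] pointing down, gripper open.
Joint ranges: [-3.03, 3.03], [-0.79, 2.21], [0.23, 2.52], [-1.04, 4.18], [0, 3.07], [-2.55, 2.55]. Speed limits (rad/s): [2.22, 2.22, 2.57, 3.14, 3.14, 3.14].

### API

Orientations are given as a rotation vector (axis times angle).
In Python, from workcell import monitor, read_camera, close_job, ctrl gives the robot as it stands.
- The arm moves only by the tool play_rows, never from a script. Its argument "targets" is one flat list of numbers, 4 for each row, row after row: the shift along the tool's x, y, z in units of 50 mm (1.0 is 50 mm), then the turn about the tool's z in rad. In form: [tx, ty, tz, roll, tx, ty, tz, roll, ...]. A call has exactly 5 rows; each row shifts and turns the commanded pose from where the row before left it, along the tool's axes as they then stand; what a row does not reach is not made up. A row lasts 1/10 s, in which the tool goes at most 50 mm and 8.59 degrees, less where a joint would pass 70% of its speed; a pose out of reach is approached as far as the arm can. A call is refused whole if a number of a shift passes 1 or a number of a turn 0.15, either way. A call with a gripper value outside its range is refused whole. "gripper" is the opening, from -1 (shut) to 1 (fully open), set as the call begins (left out, the last holds). The fingers move at their own pace and stop on an object; "newtons" is the grip in N (left out, the last holds). Time passes only in rows, so rows that do not move let the fingers close, or fill a call up. It gives the time, the measured TCP pose, the force, the opening and the grip force at its end, in the units of the state.
- monitor.get_state(): the state, without advancing time (a new reading comes with each control period).
- read_camera(name): name is "scene" or "top"; returns a dict with "frame" (420x560x3 uint8, red, green, blue), "depth" (420x560 float32, m along the optical axis (not along the pixel's ray), 0 where there is no reading), "intrinsics" (3x3 intrinsics, pixels), "R" (3x3) and "t" (3): a world point X has camera coordinates R X + t. Camera axes: x right, y down, z forward; pixel columns grow to the right and rows downward; lengths in m; the calibration is good to about 2 mm. A picture is of the moment at which its call begins.
- close_job(): hands the job in; it is judged then, once.
The state is a dict: "clock": time; "qpos": joint angles; "joint_vel": joint speeds; "joint_efforts": joint torques, N m; "tcp_pos": TCP position; "ee_rot": TCP orientation; "ft_force": force on the tool from outside, world axes, zero at the start; "wrist_torque": the same for the moment, N m; "opening": finger opening in m; "finger_force": force on a finger pad.
Only numpy, scipy, OpenCV 4.12 (cv2) and the standard library are available. Lean on these libraries where they do the work, as an engineer would, in place of code of your own. Each camera call takes 0.05 s, during which the arm holds its last target. There are 200 camera calls.

### The job

Unscrew the deep white cap of the storage canister, lift it clear and stand it upright in the shallow metal tray. Then fold the lid of the UV box open, draw every ceramic slab that is in the canister up out of its slot and stand it upright in a slot of its own in the UV box, and finally fold the lid fully shut. Keep the slabs upright all the way, and do not disturb the jars and the silicone mould on the bench.

Things in the scene. Friction and masses are not known exactly. Their poses are not given: they have to be found in the camera images.
- canister: round grey canister base, fixed: flange 124 mm across, 12 mm high; threaded collar 94 mm across, top at z 42 mm; on it a black holder 26 mm high with three slots 11 mm wide running along x at y = -34, 0, +34 mm. Slabs stand in the slots on the collar top, 50 mm width along x, top edges at z 102 mm. Origin: centre of underside, z up
- cap: deep white screw cap, 114 mm across, flat top 101 mm above its lower rim, then a grip bar 60 long, 16 wide, 30 high (about 160 g). Origin: centre of its open lower rim (12 mm above the bench when home); x along the bar, z up. Right-hand thread, 8 mm pitch: anticlockwise from above it rises; free after two turns (12.4 rad); then lift 80 mm or more straight up to clear the slabs
- slab_a: white ceramic mixing slab, a plain plate 50 x 8 x 60 mm (about 70 g); two or three such slabs are there, each in a slot of the canister; origin: middle of its bottom edge; x along its 50 mm width, y through its 8 mm thickness, z up its 60 mm height. None from the very start = not there this time.
- slab_b: white ceramic mixing slab, a plain plate 50 x 8 x 60 mm (about 70 g); two or three such slabs are there, each in a slot of the canister; origin: middle of its bottom edge; x along its 50 mm width, y through its 8 mm thickness, z up its 60 mm height. None from the very start = not there this time.
- slab_c: white ceramic mixing slab, a plain plate 50 x 8 x 60 mm (about 70 g); two or three such slabs are there, each in a slot of the canister; origin: middle of its bottom edge; x along its 50 mm width, y through its 8 mm thickness, z up its 60 mm height. None from the very start = not there this time.
- uv_box: grey UV box, fixed, 120 (x) x 180 (y) x 85 mm high, walls and floor 5 mm, open on top under its lid. On the floor four steel blocks, 56 mm long (x) and 28 mm high, leave three slots 15 mm wide, running along x, at y = -45, 0, +45 mm, centred at x = 0; a slab standing in one has its bottom edge at z 5 mm. Origin: centre of underside; x towards the hinge, z up
- uv_lid (a joint): angle of the box's flat white lid, 120 x 180 x 8 mm, hinged along its far (+x) upper edge: 0 = fully shut, positive = folded up and back, up to 1.9 rad; the hinge is stiff, the lid stays where it is left (about 0.16 N m). It must be open at least 1.6 rad to leave the gripper room over the box
- uv_lid_handle (a point): middle of the lid's handle, a round steel bar 11 mm thick and 90 mm long parallel to the hinge, 35 mm above the lid's upper face and 12 mm back from its free edge; its axes turn with the lid
- uv_lid_hinge (a point): point on the hinge axis, at the middle of the lid's hinged lower edge; y along the hinge axis. Lid opening is a positive turn about y. Handle relative to here with the lid shut: x -108 mm, z +43 mm
- tray: shallow loose aluminium instrument tray, 200 x 180 mm, rim 16 mm high, walls and floor 4 mm. Origin: centre of its underside; x along the 200 mm side, z up
- jar_near: small powder jar, 36 mm across, 43 mm high, a bystander; origin: centre of its underside
- jar_back: small powder jar, 36 mm across, 43 mm high, a bystander; origin: centre of its underside
- mould: light blue silicone mould, 56 x 69 x 18 mm, a bystander; origin: centre of its underside
Things that resemble listed ones, but are neither listed nor needed, are in the scene too. What is shaped like the cap but pink is not meant.

How it is judged:
By the outcome, as a careful person would: the job done as asked, in the order asked, and still so for the second after the job is handed in, with the robot touching nothing.
Of slab_a, slab_b, slab_c only 2 to 3 are there at a start; the rules pass over those that are not, and their reading is None.
At some moment in a run one of tray may be knocked a few centimetres aside while the robot is not near it.
It also fails if it takes over 210 s, if anything falls off the work surface, if the arm or the gripper's body presses on something with over 40 N, if the wrist force passes 120 N, or if a joint passes its speed limit or range.

## Working session

There is one attempt and no reset: what is moved stays moved. The work goes in short steps, Python scripts to look and compute and a tool call to move; the robot and the scene stay as the last step left them, time stands still between calls to the robot, and variables do not carry over. Pictures are saved under pics/ and viewed, at most 14 in all, crops included, and the job is handed in when it is done.

Besides the shell and the picture viewer there is one more tool, called as name(argument=value, ...), one argument or row to a line, values as JSON. play_rows: Moves the arm, as the interface text tells. Its arguments: {"type":"object","properties":{"targets":{"type":"array"},"gripper":{"type":"number"},"newtons":{"type":"number"}},"required":["targets"]}

```bash
mkdir -p pics; ls
cat > h.py <<'E'
import numpy as np, cv2
from workcell import monitor, read_camera, close_job, ctrl
from scipy.spatial.transform import Rotation as Ro
def pts(c):
    K=c["intrinsics"];d=c["depth"];v,u=np.mgrid[:d.shape[0],:d.shape[1]]
    P=np.stack([(u-K[0,2])/K[0,0]*d,(v-K[1,2])/K[1,1]*d,d],-1)
    X=(P-c["t"])@c["R"]; X[d==0]=np.nan
    return X
def save(c,n): cv2.imwrite(f"pics/{n}.png",c["frame"][:,:,::-1])
def st():
    s=monitor.get_state(); print(s["clock"],np.round(s["tcp_pos"],4),np.round(s["ee_rot"],3),np.round(s["qpos"],3),np.round(s["ft_force"],1),s["opening"]); 
    print(np.round(Ro.from_rotvec(s["ee_rot"]).as_matrix(),3)); return s
E
python3 - <<'E'
from h import *
st(); print(ctrl.hold_point_z)
for n in("scene","top"):
    c=read_camera(n); save(c,n+"0"); np.savez(n+"0.npz",**c); print(n,-c["R"].T@c["t"],c["R"][2])
E
```

```text
pics
0.0 [ 0.2007 -0.5117  0.1977] [-3.086 -0.584  0.   ] [-1.264  0.301  1.522  0.     1.321 -0.067] [-0.4 -0.3 -0.1] 0.08520175442543927
[[ 0.931  0.365 -0.   ]
 [ 0.365 -0.931  0.001]
 [ 0.    -0.001 -1.   ]]
0.0187
scene [-0.17368596  0.52717236  1.06367479] [ 0.5925572  -0.28662057 -0.75281114]
top [0.28683214 0.14550586 1.61050838] [ 0.17495413  0.00669561 -0.98455382]
```

View pics/scene0.png

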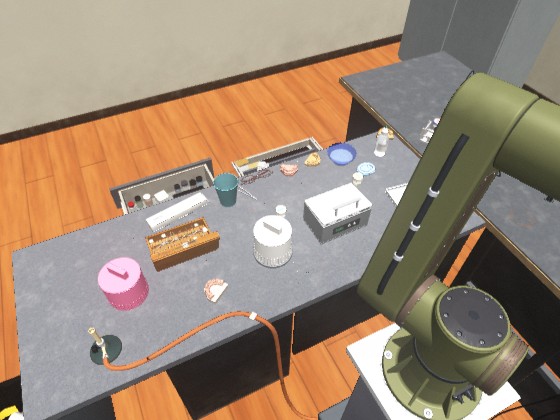

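View pics/top0.png

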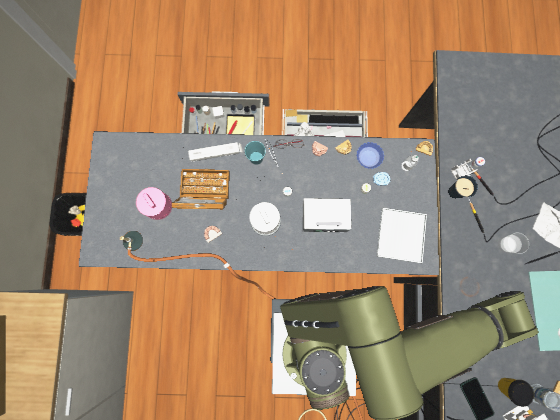

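The white cap is at (265,218) in the top view, the UV box at (327,214), the tray at (402,235), the jars at (287,191) and (366,188), the mould at (381,179), and the pink decoy at (153,203). Next I'll measure them.

```bash
cat > m.py <<'E'
from h import *
def load(n): return dict(np.load(n+"0.npz"))
t=load("top");X=pts(t)
f=t["frame"]; 
def comp(mask,box):
    m=np.zeros(mask.shape,np.uint8);x0,y0,x1,y1=box;m[y0:y1,x0:x1]=mask[y0:y1,x0:x1]
    n,l,s,c=cv2.connectedComponentsWithStats(m); k=1+np.argmax(s[1:,4]);return l==k
Z=X[...,2]
def rect(P):
    r=cv2.minAreaRect((P[:,:2]*1000).astype(np.float32)); return r
for nm,box,lo,hi in [("cap",(240,195,290,245),.105,.12),("capbar",(240,195,290,245),.13,.155),("lid",(295,190,360,240),.08,.105),("handle",(295,190,360,240),.112,.16),("tray",(370,200,435,270),.01,.025),("trayall",(370,200,435,270),.003,.025),("jar1",(278,182,298,200),.03,.06),("jar2",(358,180,374,196),.03,.06),("mould",(370,168,394,190),.01,.03)]:
    m=comp((Z>lo)&(Z<hi),box);P=X[m];print(nm,m.sum(),np.round(P.mean(0),4),np.round(np.median(Z[m]),4),[np.round(q,1) for q in rect(P)])
print(np.nanmedian(Z[225:265,240:360]))
E
python3 m.py
python3 -c "
import cv2
a=cv2.imread('pics/top0.png')[165:275,220:440];b=cv2.imread('pics/scene0.png')[130:280,200:440]
cv2.imwrite('pics/c1.png',cv2.resize(a,None,fx=3.6,fy=3.6,interpolation=2)); cv2.imwrite('pics/c2.png',cv2.resize(b,None,fx=3.3,fy=3.3,interpolation=2))"
```

```text
cap 600 [0.5125 0.2042 0.1124] 0.1123 [array([513. , 204.4]), array([109. , 111.6]), np.float64(46.5)]
capbar 69 [0.513  0.2041 0.1415] 0.1416 [array([513.8, 204.5]), array([60.3, 15.6]), np.float64(30.3)]
lid 1296 [ 0.5363 -0.0357  0.0967] 0.0969 [array([533.3, -37.2]), array([180.1, 121.6]), np.float64(90.0)]
handle 81 [ 0.4901 -0.0383  0.1403] 0.1408 [array([489.9, -37.8]), array([10.1, 96.7]), np.float64(0.5)]
tray 44 [ 0.4013 -0.4252  0.0145] 0.014 [array([ 408.2, -429.5]), array([ 27.7, 109.8]), np.float64(68.2)]
trayall 1330 [ 0.467  -0.3499  0.0075] 0.0062 [array([ 470. , -350.1]), array([207.7, 214.6]), np.float64(83.0)]
jar1 66 [0.6305 0.1181 0.0424] 0.0426 [array([630.3, 118.7]), array([33.9, 32.5]), np.float64(0.7)]
jar2 63 [ 0.6524 -0.2008  0.0414] 0.0415 [array([ 652.9, -201. ]), array([31.4, 35. ]), np.float64(45.9)]
mould 125 [ 0.6996 -0.273   0.0151] 0.0147 [array([ 699.1, -271.6]), array([55.1, 62.8]), np.float64(3.1)]
3.830592842543598e-05
```

View pics/c2.png

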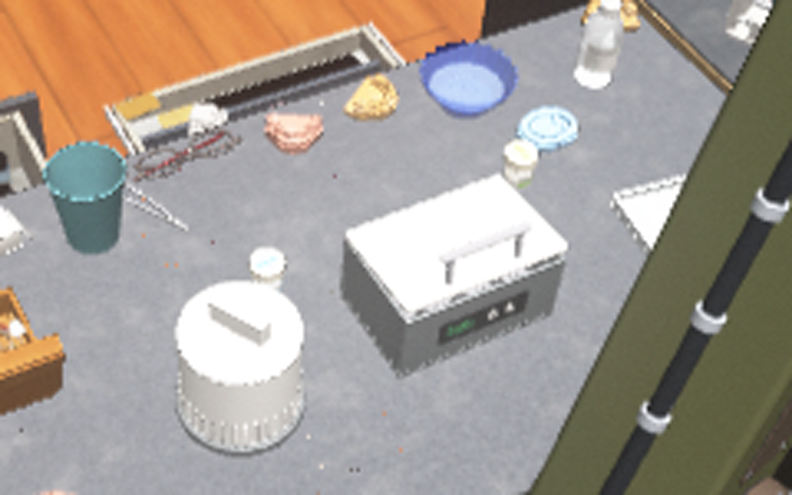

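```bash
cat >> m.py <<'E'
print("----")
def pca(P):
    p=P[:,:2]-P[:,:2].mean(0);w,v=np.linalg.eigh(p.T@p);a=v[:,1];return np.degrees(np.arctan2(a[1],a[0]))%180
for q in("top","scene"):
    c=load(q);Y=pts(c);z=Y[...,2]
    def near(cx,cy,r,lo,hi): return Y[(np.hypot(Y[...,0]-cx,Y[...,1]-cy)<r)&(z>lo)&(z<hi)]
    P=near(.513,.204,.05,.13,.16);print(q,"bar",len(P),P.mean(0),pca(P))
    P=near(.513,.204,.07,.108,.118);print(q,"captop",len(P),rect(P)[0])
    P=near(.49,-.038,.06,.13,.16);print(q,"handle",len(P),P.mean(0),pca(P),rect(P))
    P=near(.54,-.038,.13,.09,.108);A=np.c_[P[:,:2],np.ones(len(P))];k=np.linalg.lstsq(A,P[:,2],rcond=None)[0];print(q,"lid plane",k,rect(P), k@[.6,-.038,1],k@[.48,-.038,1])
    w=c["frame"].min(-1)>150;P=Y[w&(z>-.004)&(z<.025)&(np.hypot(Y[...,0]-.47,Y[...,1]+.35)<.15)]; print(q,"tray",len(P),rect(P))
E
python3 m.py|sed -n '/----/,$p'
```

```text
----
top bar 69 [0.51302114 0.20414005 0.14152792] 28.904637832078976
top captop 521 (511.7549133300781, 203.70864868164062)
top handle 78 [ 0.4902834  -0.03789871  0.14105211] 91.29420806703318 ((490.2772216796875, -37.81729507446289), (8.927863121032715, 96.73466491699219), 1.0614163875579834)
top lid plane [-0.07180902  0.00086176  0.13620411] ((533.8560791015625, -37.10693359375), (119.86748504638672, 179.6761016845703), 0.08401661366224289) 0.09308595363303132 0.10170303610388987
top tray 2321 ((460.75537109375, -345.888427734375), (285.8360290527344, 268.0595703125), 66.37013244628906)
scene bar 120 [0.50993009 0.20413186 0.13969018] 29.76619803122341
scene captop 734 (511.0936584472656, 203.224853515625)
scene handle 108 [ 0.48699236 -0.03801009  0.13949546] 90.27125661532573 ((487.8833923339844, -38.94960403442383), (98.84716033935547, 14.011653900146484), 88.0738525390625)
scene lid plane [-0.07738254 -0.00255519  0.13840201] ((532.2595825195312, -37.761688232421875), (122.61441040039062, 179.7892608642578), 0.5552335381507874) 0.09206958594537909 0.10135549118777282
scene tray 766 ((559.6317749023438, -287.3828430175781), (79.07734680175781, 258.5272216796875), 34.637027740478516)
```

View pics/c1.png

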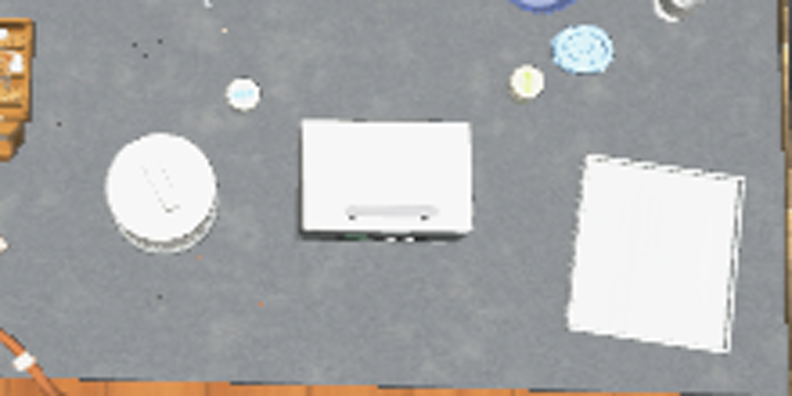

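play_rows(
  targets=[0.55, -0.55, -0.2, 0, 0.55, -0.55, -0.2, 0, 0.55, -0.55, -0.2, 0, 0.55, -0.55, -0.2, 0, 0.55, -0.55, -0.2, 0],
  gripper=1,
  newtons=80,
)

```text
clock: 0.6
tcp_pos: [0.2789, -0.3322, 0.2485]
ee_rot: [-3.087, -0.583, 0.0]
ft_force: [0.6, -0.2, 0.8]
opening: 0.0849
finger_force: 0.0
```

play_rows(
  targets=[0.55, -0.55, 0, 0, 0.55, -0.55, 0, 0, 0.55, -0.55, 0, 0, 0.55, -0.55, 0, 0, 0.55, -0.55, 0, 0],
)

```text
clock: 1.1
tcp_pos: [0.3566, -0.154, 0.2482]
ee_rot: [-3.087, -0.583, 0.0]
ft_force: [0.9, -0.0, 0.2]
opening: 0.0854
finger_force: 0.0
```

play_rows(
  targets=[0.55, -0.55, 0, 0, 0.55, -0.55, 0, 0, 0.55, -0.55, 0, 0, 0.55, -0.55, 0, 0, 0.55, -0.55, 0, 0],
)

```text
clock: 1.6
tcp_pos: [0.4345, 0.0243, 0.2482]
ee_rot: [3.087, 0.584, -0.0]
ft_force: [0.0, -1.0, -0.6]
opening: 0.0854
finger_force: 0.0
```

play_rows(
  targets=[0.55, -0.55, 0, 0, 0.55, -0.55, 0, 0, 0.55, -0.55, 0, 0, 0.55, -0.55, 0, 0, 0.55, -0.55, 0, 0],
)

```text
clock: 2.1
tcp_pos: [0.5123, 0.2025, 0.248]
ee_rot: [3.087, 0.584, -0.001]
ft_force: [0.8, -0.1, -0.2]
opening: 0.0853
finger_force: 0.0
```

play_rows(
  targets=[0, 0, 0, -0.07, 0, 0, 0, -0.07, 0, 0, 0, 0, 0, 0, 0, 0, 0, 0, 0, 0],
)

```text
clock: 2.6
tcp_pos: [0.512, 0.2006, 0.2483]
ee_rot: [-3.039, -0.795, 0.0]
ft_force: [0.1, -0.3, -0.6]
opening: 0.0851
finger_force: 0.0
```

play_rows(
  targets=[0.04, -0.055, 0.5, 0, 0, 0, 0.7, 0, 0, 0, 0.7, 0, 0, 0, 0.5, 0, 0, 0, 0.2, 0],
)

```text
clock: 3.1
tcp_pos: [0.5114, 0.2037, 0.116]
ee_rot: [3.039, 0.796, -0.005]
ft_force: [0.3, 0.0, 0.5]
opening: 0.0853
finger_force: 0.0
```

play_rows(
  targets=[0, 0, 0, 0, 0, 0, 0, 0, 0, 0, 0, 0, 0, 0, 0, 0, 0, 0, 0, 0],
  gripper=-1,
)

```text
clock: 3.6
tcp_pos: [0.5127, 0.2043, 0.119]
ee_rot: [-3.038, -0.798, -0.002]
ft_force: [-0.6, -0.2, -0.3]
opening: 0.0124
finger_force: 0.0
```

play_rows(
  targets=[0, 0, 0, 0, 0, 0, 0, 0, 0, 0, 0, 0, 0, 0, 0, 0, 0, 0, 0, 0],
)

```text
clock: 4.1
tcp_pos: [0.5124, 0.2042, 0.1183]
ee_rot: [-3.038, -0.798, 0.0]
ft_force: [-1.3, 0.6, 0.1]
opening: -0.0001
finger_force: 0.0
```

```bash
python3 -c "
from h import *
s=st();print(s['wrist_torque'],s['finger_force'])"
```

```text
4.1 [0.5124 0.2042 0.1183] [-3.038 -0.798  0.   ] [0.313 0.381 1.607 0.    1.153 1.37 ] [-1.3  0.6  0.1] -9.523840669267953e-05
[[ 0.871  0.491 -0.   ]
 [ 0.491 -0.871  0.   ]
 [-0.    -0.    -1.   ]]
[ 0.07631662  0.00535008 -0.00489655] 0.0
```

```bash
python3 -c "
from h import *
for n in('scene','top'):
  c=read_camera(n);K=c['intrinsics'];s=monitor.get_state()
  p=c['R']@s['tcp_pos']+c['t'];u=(K@p/p[2])[:2].astype(int);print(n,u)
  a=c['frame'][max(u[1]-60,0):u[1]+60,u[0]-70:u[0]+70,::-1]
  cv2.imwrite(f'pics/g{n}.png',cv2.resize(a,None,fx=5,fy=5,interpolation=2))
"
```

```text
scene [271 228]
top [264 216]
```

View pics/gscene.png

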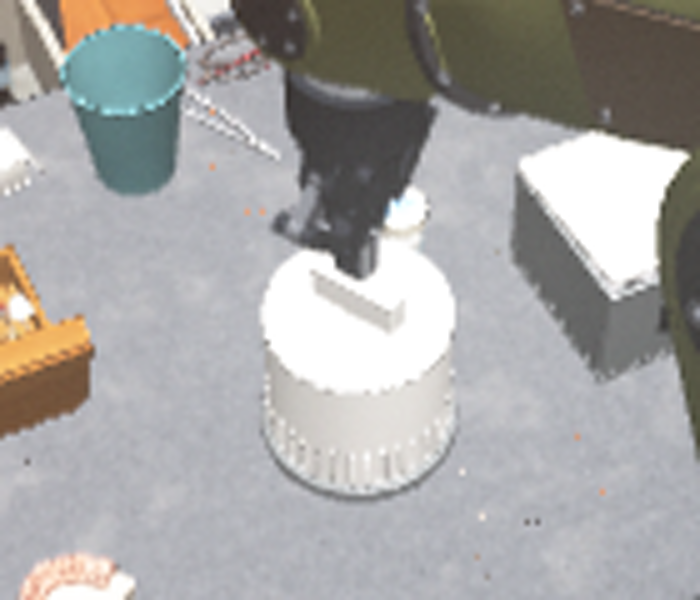

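```bash
python3 -c "
from h import *
for n in('scene','top'):
  c=read_camera(n);X=pts(c);f=c['frame'].astype(int)
  d=np.linalg.norm(X[...,:2]-[.5124,.2042],axis=-1)
  m=(d<.06)&(f.max(-1)<110)&(X[...,2]<.30)&(X[...,2]>.08)
  P=X[m];i=np.argsort(P[:,2])[:12];print(n,m.sum());print(np.round(P[i],3))
  m=(d<.06)&(f.min(-1)>110)&(X[...,2]>.125)&(X[...,2]<.17);print('white',m.sum(),X[m].mean(0) if m.any() else 0, X[m].max(0))
"
```

```text
scene 466
[[0.506 0.212 0.161]
 [0.5   0.209 0.166]
 [0.499 0.213 0.168]
 [0.509 0.217 0.169]
 [0.501 0.212 0.17 ]
 [0.499 0.209 0.171]
 [0.506 0.216 0.171]
 [0.501 0.215 0.172]
 [0.503 0.214 0.173]
 [0.5   0.209 0.175]
 [0.501 0.212 0.175]
 [0.502 0.211 0.177]]
white 140 [0.50608678 0.20436059 0.14081112] [0.53844069 0.2237816  0.16815297]
top 17
[[0.54  0.16  0.112]
 [0.486 0.227 0.202]
 [0.481 0.237 0.21 ]
 [0.485 0.23  0.212]
 [0.488 0.226 0.215]
 [0.487 0.229 0.222]
 [0.486 0.232 0.226]
 [0.485 0.236 0.231]
 [0.481 0.235 0.241]
 [0.487 0.242 0.247]
 [0.489 0.241 0.255]
 [0.485 0.237 0.259]]Traceback (most recent call last):
  File "<string>", line 8, in <module>
    m=(d<.06)&(f.min(-1)>110)&(X[...,2]>.125)&(X[...,2]<.17);print('white',m.sum(),X[m].mean(0) if m.any() else 0, X[m].max(0))
                                                                                                                   ~~~~~~~~^^^
    return umr_maximum(a, axis, None, out, keepdims, initial, where)
ValueError: zero-size array to reduction operation maximum which has no identity
```

View pics/gtop.png

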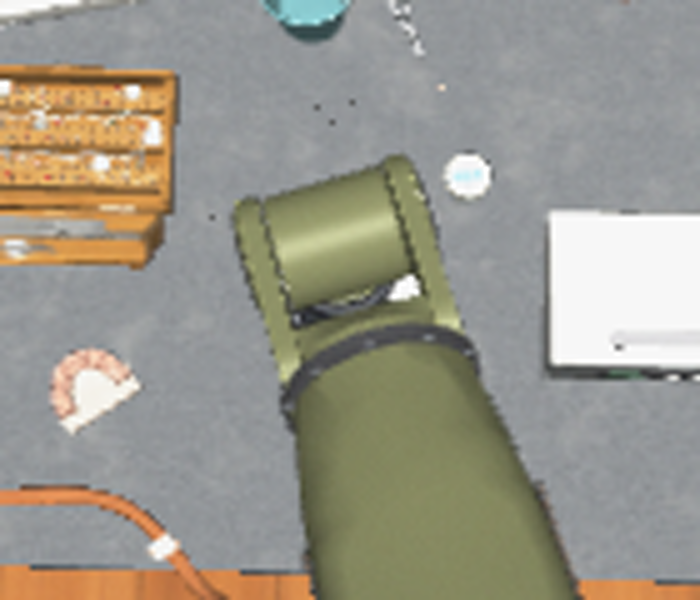

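```bash
python3 -c "
from h import *
c=read_camera('scene');X=pts(c)
for v in range(214,232): print(v,[ (tuple(np.round(X[v,u],3).tolist()),int(c['frame'][v,u].mean())) for u in (270,272,274)])
s=st()
"
```

```text
214 [((0.5, 0.215, 0.203), 91), ((0.496, 0.211, 0.205), 73), ((0.497, 0.204, 0.201), 89)]
215 [((0.497, 0.217, 0.203), 81), ((0.495, 0.211, 0.202), 75), ((0.495, 0.205, 0.2), 97)]
216 [((0.489, 0.22, 0.209), 77), ((0.497, 0.21, 0.196), 78), ((0.497, 0.204, 0.193), 106)]
217 [((0.489, 0.22, 0.204), 81), ((0.5, 0.209, 0.187), 80), ((0.5, 0.203, 0.184), 138)]
218 [((0.487, 0.221, 0.203), 89), ((0.5, 0.209, 0.182), 82), ((0.498, 0.204, 0.182), 155)]
219 [((0.489, 0.22, 0.197), 79), ((0.499, 0.209, 0.18), 87), ((0.499, 0.203, 0.176), 156)]
220 [((0.503, 0.214, 0.174), 80), ((0.502, 0.208, 0.171), 94), ((0.498, 0.204, 0.174), 156)]
221 [((0.503, 0.214, 0.169), 84), ((0.499, 0.209, 0.171), 100), ((0.498, 0.204, 0.169), 155)]
222 [((0.506, 0.213, 0.161), 100), ((0.501, 0.209, 0.164), 87), ((0.498, 0.204, 0.164), 161)]
223 [((0.505, 0.213, 0.158), 231), ((0.498, 0.21, 0.163), 109), ((0.501, 0.202, 0.156), 206)]
224 [((0.514, 0.209, 0.141), 255), ((0.511, 0.204, 0.142), 238), ((0.499, 0.203, 0.154), 254)]
225 [((0.51, 0.211, 0.142), 244), ((0.508, 0.205, 0.141), 255), ((0.505, 0.2, 0.142), 255)]
226 [((0.511, 0.21, 0.136), 203), ((0.505, 0.207, 0.141), 246), ((0.502, 0.202, 0.142), 255)]
227 [((0.509, 0.211, 0.134), 200), ((0.504, 0.207, 0.137), 203), ((0.497, 0.204, 0.143), 252)]
228 [((0.511, 0.21, 0.126), 200), ((0.504, 0.207, 0.133), 201), ((0.502, 0.202, 0.132), 204)]
229 [((0.514, 0.209, 0.118), 200), ((0.503, 0.208, 0.13), 202), ((0.498, 0.203, 0.132), 202)]
230 [((0.511, 0.211, 0.118), 226), ((0.505, 0.207, 0.122), 198), ((0.5, 0.202, 0.125), 200)]
231 [((0.511, 0.211, 0.113), 254), ((0.505, 0.207, 0.118), 228), ((0.497, 0.204, 0.125), 199)]
4.35 [0.5124 0.2042 0.1183] [ 3.038  0.798 -0.   ] [ 0.313  0.381  1.607 -0.     1.153  1.37 ] [0.3 0.  0. ] -0.00018544885387654017
[[ 0.871  0.491 -0.   ]
 [ 0.491 -0.871 -0.   ]
 [-0.     0.    -1.   ]]
```

```bash
python3 -c "
from h import *
print({k:getattr(ctrl,k) for k in dir(ctrl) if k[0]!='_'});print([k for k in dir(monitor) if k[0]!='_']); print(monitor.get_state())
"
```

```text
{'Unreachable': <class 'workcell.Unreachable'>, 'hold_point_z': 0.0187}
['get_state']
{'clock': 4.35, 'qpos': array([ 3.12849927e-01,  3.81434373e-01,  1.60684549e+00, -2.36048922e-05,
        1.15332205e+00,  1.36988024e+00]), 'joint_vel': array([ 3.85163638e-04, -1.14999566e-03, -3.88833068e-04,  9.66864311e-04,
        5.14877879e-05, -1.96937557e-03]), 'joint_efforts': array([ 3.99519595e-04, -5.63976538e+01, -3.35491490e+01,  1.64736130e-04,
        6.36773730e-04,  2.33005414e-05]), 'tcp_pos': array([0.51241033, 0.20421166, 0.11828228]), 'ee_rot': array([ 3.03848116e+00,  7.98184195e-01, -1.26123789e-05]), 'ft_force': array([0.32427429, 0.03131415, 0.0316195 ]), 'wrist_torque': array([-0.04461033,  0.04113654, -0.03080312]), 'finger_force': 0.0, 'opening': -0.00018544885387654017}
```

play_rows(
  targets=[0, 0, -0.4, 0, 0, 0, -0.4, 0, 0, 0, -0.4, 0, 0, 0, -0.4, 0, 0, 0, -0.4, 0],
)

```text
clock: 4.85
tcp_pos: [0.5123, 0.2042, 0.2191]
ee_rot: [-3.038, -0.798, -0.0]
ft_force: [-0.3, -0.3, 0.2]
opening: -0.0003
finger_force: 0.0
```

```bash
python3 -c "
from h import *
s=st()
c=read_camera('scene');X=pts(c);d=np.linalg.norm(X[...,:2]-s['tcp_pos'][:2],axis=-1);K=c['intrinsics']
p=c['R']@s['tcp_pos']+c['t'];u=(K@p/p[2])[:2];print(u)
a=c['frame'].copy();x,y=np.round(u).astype(int);a=a[y-50:y+50,x-60:x+60,::-1];np.set_printoptions(linewidth=200)
cv2.imwrite('pics/tip.png',cv2.resize(a,None,fx=6,fy=6,interpolation=0))
print(np.round(X[y-16:y+10:2,x-4:x+5:4],3).reshape(-1,9))
"
```

```text
4.85 [0.5123 0.2042 0.2191] [-3.038 -0.798 -0.   ] [0.313 0.288 1.488 0.    1.366 1.37 ] [-0.3 -0.3  0.2] -0.00029308485338831833
[[ 0.871  0.491  0.   ]
 [ 0.491 -0.871  0.   ]
 [ 0.     0.    -1.   ]]
[271.55977384 205.90948663]
[[ 0.483  0.228  0.32   0.494  0.211  0.302  0.503  0.195  0.287]
 [ 0.485  0.227  0.31   0.502  0.207  0.286  0.503  0.195  0.279]
 [ 0.484  0.227  0.305  0.501  0.208  0.28   0.504  0.195  0.27 ]
 [ 0.506  0.217  0.271  0.501  0.208  0.271  0.504  0.194  0.262]
 [ 0.509  0.216  0.26   0.498  0.209  0.267  0.503  0.195  0.256]
 [ 0.723  0.119 -0.002  0.501  0.208  0.256  0.71   0.093 -0.002]
 [ 0.713  0.124 -0.     0.712  0.108 -0.007  0.7    0.099  0.001]
 [ 0.704  0.128  0.     0.701  0.114 -0.004  0.692  0.102 -0.   ]
 [ 0.694  0.132  0.002  0.692  0.118 -0.003  0.684  0.106 -0.001]
 [ 0.687  0.136  0.     0.684  0.122 -0.003  0.639  0.128  0.044]
 [ 0.681  0.139 -0.003  0.672  0.127  0.001  0.637  0.129  0.037]
 [ 0.672  0.143 -0.002  0.665  0.131 -0.001  0.629  0.133  0.037]
 [ 0.663  0.147 -0.002  0.659  0.134 -0.004  0.632  0.132  0.024]]
```

View pics/tip.png

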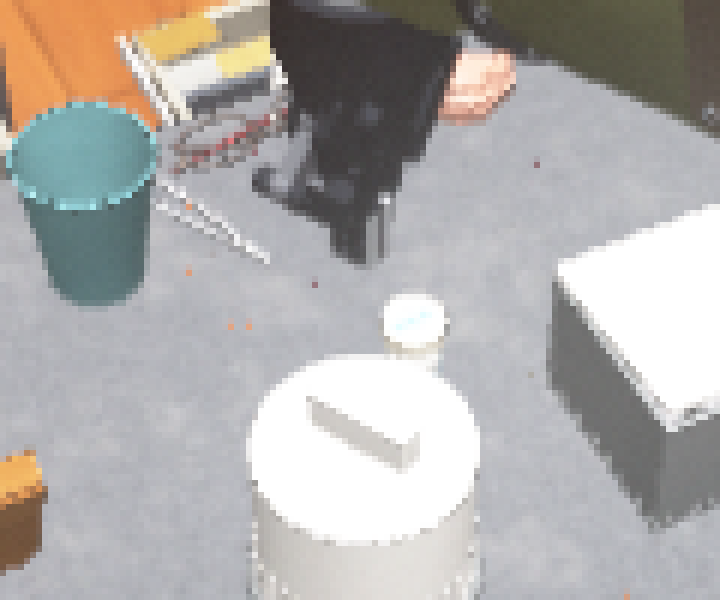

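Fingers closed above the bar at scene (274,224). The real tips sit about 34 mm above the reported TCP, so I'll allow for that and regrip lower.

play_rows(
  targets=[0, 0, 0, 0, 0, 0, 0, 0, 0, 0, 0.3, 0, 0, 0, 0.5, 0, 0, 0, 0.5, 0],
  gripper=1,
)

```text
clock: 5.4
tcp_pos: [0.5119, 0.2041, 0.1514]
ee_rot: [3.038, 0.798, -0.002]
ft_force: [0.3, -0.5, -0.5]
opening: 0.0722
finger_force: 0.0
```

play_rows(
  targets=[0, 0, 0.5, 0, 0, 0, 0.4, 0, 0, 0, 0.3, 0, 0, 0, 0.14, 0, 0, 0, 0, 0],
)

```text
clock: 5.9
tcp_pos: [0.5117, 0.204, 0.0849]
ee_rot: [3.038, 0.798, -0.004]
ft_force: [0.1, -0.2, 0.8]
opening: 0.0853
finger_force: 0.0
```

play_rows(
  targets=[0, 0, 0, 0, 0, 0, 0, 0, 0, 0, 0, 0, 0, 0, 0, 0, 0, 0, 0, 0],
  gripper=-1,
)

```text
clock: 6.4
tcp_pos: [0.5125, 0.2042, 0.0866]
ee_rot: [3.038, 0.798, 0.001]
ft_force: [-0.4, 0.4, -0.0]
opening: 0.0145
finger_force: 79.7
```

play_rows(
  targets=[0, 0, 0, 0, 0, 0, 0, 0, 0, 0, 0, 0, 0, 0, 0, 0, 0, 0, 0, 0],
)

```text
clock: 6.9
tcp_pos: [0.5126, 0.2042, 0.0865]
ee_rot: [3.038, 0.798, 0.001]
ft_force: [1.3, -1.5, 4.2]
opening: 0.0143
finger_force: 80.6
```

```bash
python3 -c "
from h import *
s=st();print(s['wrist_torque'],s['finger_force'])"
```

```text
6.9 [0.5126 0.2042 0.0865] [3.038e+00 7.980e-01 1.000e-03] [ 0.313  0.42   1.634 -0.     1.087  1.37 ] [ 1.3 -1.5  4.2] 0.014295109864737999
[[ 0.871  0.491  0.001]
 [ 0.491 -0.871  0.   ]
 [ 0.001  0.    -1.   ]]
[-0.29591501 -0.04971684 -0.00091996] 80.60363531112671
```

play_rows(
  targets=[0, 0, -0.004, -0.15, 0, 0, -0.004, -0.15, 0, 0, -0.004, -0.15, 0, 0, -0.004, -0.15, 0, 0, -0.004, -0.15],
)

```text
clock: 7.4
tcp_pos: [0.512, 0.204, 0.0867]
ee_rot: [-2.529, -1.863, 0.002]
ft_force: [0.5, -1.8, -1.6]
opening: 0.0139
finger_force: 79.7
```

play_rows(
  targets=[0, 0, -0.004, -0.15, 0, 0, -0.004, -0.15, 0, 0, -0.004, -0.15, 0, 0, -0.004, -0.15, 0, 0, -0.004, -0.15],
)

```text
clock: 7.9
tcp_pos: [0.5121, 0.2041, 0.0878]
ee_rot: [-1.671, -2.66, 0.001]
ft_force: [1.7, -2.5, -1.8]
opening: 0.0148
finger_force: 79.8
```

```bash
python3 -c "
from h import *
s=st();print(s['wrist_torque'],s['finger_force'])"
```

```text
7.9 [0.5121 0.2041 0.0878] [-1.671e+00 -2.660e+00  1.000e-03] [ 0.313  0.419  1.633 -0.     1.091 -0.136] [ 1.7 -2.5 -1.8] 0.014816292375260776
[[-0.434  0.901 -0.001]
 [ 0.901  0.434 -0.   ]
 [-0.    -0.001 -1.   ]]
[-0.52222751 -0.30092    -0.00673166] 79.76179718971252
```

play_rows(
  targets=[0, 0, -0.004, -0.15, 0, 0, -0.004, -0.15, 0, 0, -0.004, -0.15, 0, 0, -0.004, -0.15, 0, 0, -0.004, -0.15],
)

```text
clock: 8.4
tcp_pos: [0.5123, 0.2039, 0.0888]
ee_rot: [-0.58, -3.087, 0.001]
ft_force: [2.2, -2.5, -1.4]
opening: 0.0146
finger_force: 79.7
```

play_rows(
  targets=[0, 0, -0.004, -0.15, 0, 0, -0.004, -0.15, 0, 0, -0.004, -0.15, 0, 0, -0.004, -0.15, 0, 0, -0.004, -0.15],
)

```text
clock: 8.9
tcp_pos: [0.5126, 0.2037, 0.0899]
ee_rot: [0.591, -3.086, 0.001]
ft_force: [2.6, -4.2, -0.3]
opening: 0.0148
finger_force: 79.7
```

play_rows(
  targets=[0, 0, -0.004, -0.15, 0, 0, -0.004, -0.15, 0, 0, -0.004, -0.15, 0, 0, -0.004, -0.15, 0, 0, -0.004, -0.15],
)

```text
clock: 9.4
tcp_pos: [0.5126, 0.2041, 0.091]
ee_rot: [-1.68, 2.655, -0.001]
ft_force: [3.3, -0.7, -1.5]
opening: 0.0146
finger_force: 79.7
```

play_rows(
  targets=[0, 0, 0, 0, 0, 0, 0, 0, 0, 0, 0, 0, 0, 0, 0, 0, 0, 0, 0, 0],
  gripper=1,
)

```text
clock: 9.9
tcp_pos: [0.5123, 0.2042, 0.0913]
ee_rot: [1.67, -2.661, -0.0]
ft_force: [-0.4, 0.4, 0.1]
opening: 0.0844
finger_force: 0.0
```

play_rows(
  targets=[0, 0, 0, 0.1257, 0, 0, 0, 0.1257, 0, 0, 0, 0.1257, 0, 0, 0, 0.1257, 0, 0, 0, 0.1257],
)

```text
clock: 10.4
tcp_pos: [0.5124, 0.2042, 0.0913]
ee_rot: [0.758, -3.049, -0.0]
ft_force: [0.1, 0.1, -0.3]
opening: 0.0856
finger_force: 0.0
```

play_rows(
  targets=[0, 0, 0, 0.1257, 0, 0, 0, 0.1257, 0, 0, 0, 0.1257, 0, 0, 0, 0.1257, 0, 0, 0, 0.1257],
)

```text
clock: 10.9
tcp_pos: [0.5124, 0.2042, 0.0913]
ee_rot: [-0.221, -3.134, -0.0]
ft_force: [-0.1, -1.1, -0.1]
opening: 0.0853
finger_force: 0.0
```

play_rows(
  targets=[0, 0, 0, 0.1257, 0, 0, 0, 0.1257, 0, 0, 0, 0.1257, 0, 0, 0, 0.1257, 0, 0, 0, 0.1257],
)

```text
clock: 11.4
tcp_pos: [0.5124, 0.2042, 0.0913]
ee_rot: [-1.179, -2.912, -0.0]
ft_force: [0.5, 0.7, 0.8]
opening: 0.0855
finger_force: 0.0
```

play_rows(
  targets=[0, 0, 0, 0.1257, 0, 0, 0, 0.1257, 0, 0, 0, 0.1257, 0, 0, 0, 0.1257, 0, 0, 0, 0.1257],
)

```text
clock: 11.9
tcp_pos: [0.5124, 0.2042, 0.0913]
ee_rot: [-2.021, -2.405, -0.0]
ft_force: [0.1, 0.4, -0.6]
opening: 0.0849
finger_force: 0.0
```

play_rows(
  targets=[0, 0, 0, 0.1257, 0, 0, 0, 0.1257, 0, 0, 0, 0.1257, 0, 0, 0, 0.1257, 0, 0, 0, 0.1257],
)

```text
clock: 12.4
tcp_pos: [0.5124, 0.2042, 0.0913]
ee_rot: [-2.666, -1.662, 0.0]
ft_force: [-1.0, -0.0, -1.2]
opening: 0.085
finger_force: 0.0
```

play_rows(
  targets=[0, 0, 0, 0, 0, 0, 0, 0, 0, 0, 0, 0, 0, 0, 0, 0, 0, 0, 0, 0],
  gripper=-1,
)

```text
clock: 12.9
tcp_pos: [0.5125, 0.2042, 0.0914]
ee_rot: [2.66, 1.672, 0.0]
ft_force: [-0.4, -1.0, 1.7]
opening: 0.0146
finger_force: 79.5
```

play_rows(
  targets=[0, 0, 0, 0, 0, 0, 0, 0, 0, 0, 0, 0, 0, 0, 0, 0, 0, 0, 0, 0],
)

```text
clock: 13.4
tcp_pos: [0.5125, 0.2042, 0.0914]
ee_rot: [2.661, 1.671, 0.0]
ft_force: [0.0, -1.0, 2.3]
opening: 0.0143
finger_force: 79.2
```

```bash
python3 -c "
from h import *
s=st();print(s['wrist_torque'],s['finger_force'])"
```

```text
13.4 [0.5125 0.2042 0.0914] [2.661 1.671 0.   ] [0.313 0.414 1.63  0.    1.097 0.762] [ 0.  -1.   2.3] 0.014345027642674387
[[ 0.434  0.901  0.   ]
 [ 0.901 -0.434  0.   ]
 [ 0.     0.    -1.   ]]
[-0.02848174 -0.01583194  0.15704581] 79.24915194511414
```

Works. Strokes 2 and 3.

play_rows(
  targets=[0, 0, -0.004, -0.15, 0, 0, -0.004, -0.15, 0, 0, -0.004, -0.15, 0, 0, -0.004, -0.15, 0, 0, -0.004, -0.15],
)

```text
clock: 13.9
tcp_pos: [0.5126, 0.2041, 0.0924]
ee_rot: [1.856, 2.534, 0.0]
ft_force: [0.3, 0.1, 1.5]
opening: 0.0148
finger_force: 79.1
```

play_rows(
  targets=[0, 0, -0.004, -0.15, 0, 0, -0.004, -0.15, 0, 0, -0.004, -0.15, 0, 0, -0.004, -0.15, 0, 0, -0.004, -0.15],
)

```text
clock: 14.4
tcp_pos: [0.5125, 0.2041, 0.0933]
ee_rot: [0.799, 3.038, 0.0]
ft_force: [0.8, -1.0, 3.0]
opening: 0.0143
finger_force: 79.2
```

play_rows(
  targets=[0, 0, -0.004, -0.15, 0, 0, -0.004, -0.15, 0, 0, -0.004, -0.15, 0, 0, -0.004, -0.15, 0, 0, -0.004, -0.15],
)

```text
clock: 14.9
tcp_pos: [0.5124, 0.204, 0.0943]
ee_rot: [0.369, -3.12, 0.0]
ft_force: [0.0, -1.7, 2.5]
opening: 0.0141
finger_force: 79.3
```

play_rows(
  targets=[0, 0, -0.004, -0.15, 0, 0, -0.004, -0.15, 0, 0, -0.004, -0.15, 0, 0, -0.004, -0.15, 0, 0, -0.004, -0.15],
)

```text
clock: 15.4
tcp_pos: [0.5126, 0.2041, 0.0953]
ee_rot: [-1.486, 2.768, -0.0]
ft_force: [-0.3, 0.0, 2.9]
opening: 0.0143
finger_force: 79.3
```

play_rows(
  targets=[0, 0, 0, 0, 0, 0, 0, 0, 0, 0, 0, 0, 0, 0, 0, 0, 0, 0, 0, 0],
  gripper=1,
)

```text
clock: 15.9
tcp_pos: [0.5124, 0.2042, 0.0952]
ee_rot: [1.476, -2.773, -0.0]
ft_force: [1.0, 0.5, -0.0]
opening: 0.085
finger_force: 0.0
```

play_rows(
  targets=[0, 0, 0, 0.1257, 0, 0, 0, 0.1257, 0, 0, 0, 0.1257, 0, 0, 0, 0.1257, 0, 0, 0, 0.1257],
)

```text
clock: 16.4
tcp_pos: [0.5124, 0.2042, 0.0953]
ee_rot: [0.539, -3.095, -0.0]
ft_force: [0.7, -0.8, 0.8]
opening: 0.0853
finger_force: 0.0
```

play_rows(
  targets=[0, 0, 0, 0.1257, 0, 0, 0, 0.1257, 0, 0, 0, 0.1257, 0, 0, 0, 0.1257, 0, 0, 0, 0.1257],
)

```text
clock: 16.9
tcp_pos: [0.5124, 0.2042, 0.0953]
ee_rot: [-0.444, -3.11, -0.0]
ft_force: [0.5, 0.3, 0.3]
opening: 0.0853
finger_force: 0.0
```

play_rows(
  targets=[0, 0, 0, 0.1257, 0, 0, 0, 0.1257, 0, 0, 0, 0.1257, 0, 0, 0, 0.1257, 0, 0, 0, 0.1257],
)

```text
clock: 17.4
tcp_pos: [0.5124, 0.2042, 0.0953]
ee_rot: [-1.383, -2.821, 0.0]
ft_force: [0.9, 0.0, -0.2]
opening: 0.0857
finger_force: 0.0
```

play_rows(
  targets=[0, 0, 0, 0.1257, 0, 0, 0, 0.1257, 0, 0, 0, 0.1257, 0, 0, 0, 0.1257, 0, 0, 0, 0.1257],
)

```text
clock: 17.9
tcp_pos: [0.5124, 0.2042, 0.0953]
ee_rot: [-2.187, -2.255, -0.0]
ft_force: [0.4, 1.4, -0.2]
opening: 0.0851
finger_force: 0.0
```

play_rows(
  targets=[0, 0, 0, 0.1257, 0, 0, 0, 0.1257, 0, 0, 0, 0.1257, 0, 0, 0, 0.1257, 0, 0, 0, 0.1257],
)

```text
clock: 18.4
tcp_pos: [0.5124, 0.2042, 0.0953]
ee_rot: [-2.777, -1.468, 0.0]
ft_force: [0.8, 0.1, 1.2]
opening: 0.0857
finger_force: 0.0
```

play_rows(
  targets=[0, 0, 0, 0, 0, 0, 0, 0, 0, 0, 0, 0, 0, 0, 0, 0, 0, 0, 0, 0],
  gripper=-1,
)

```text
clock: 18.9
tcp_pos: [0.5125, 0.2042, 0.0953]
ee_rot: [2.772, 1.478, 0.0]
ft_force: [-0.5, -1.7, 2.1]
opening: 0.0145
finger_force: 79.3
```

play_rows(
  targets=[0, 0, 0, 0, 0, 0, 0, 0, 0, 0, -0.004, -0.15, 0, 0, -0.004, -0.15, 0, 0, -0.004, -0.15],
)

```text
clock: 19.4
tcp_pos: [0.5125, 0.2041, 0.096]
ee_rot: [2.367, 2.065, 0.0]
ft_force: [0.6, 0.4, 0.9]
opening: 0.0146
finger_force: 78.8
```

play_rows(
  targets=[0, 0, -0.004, -0.15, 0, 0, -0.004, -0.15, 0, 0, -0.004, -0.15, 0, 0, -0.004, -0.15, 0, 0, -0.004, -0.15],
)

```text
clock: 19.9
tcp_pos: [0.5125, 0.2041, 0.097]
ee_rot: [1.446, 2.789, -0.0]
ft_force: [0.2, -0.9, 1.4]
opening: 0.0144
finger_force: 78.7
```

play_rows(
  targets=[0, 0, -0.004, -0.15, 0, 0, -0.004, -0.15, 0, 0, -0.004, -0.15, 0, 0, -0.004, -0.15, 0, 0, -0.004, -0.15],
)

```text
clock: 20.4
tcp_pos: [0.5125, 0.2041, 0.0979]
ee_rot: [0.324, 3.125, -0.0]
ft_force: [0.9, -1.1, 1.6]
opening: 0.0142
finger_force: 78.5
```

play_rows(
  targets=[0, 0, -0.004, -0.15, 0, 0, -0.004, -0.15, 0, 0, -0.004, -0.15, 0, 0, -0.004, -0.15, 0, 0, -0.004, -0.15],
)

```text
clock: 20.9
tcp_pos: [0.5126, 0.204, 0.0989]
ee_rot: [-0.843, 3.026, -0.0]
ft_force: [0.7, -0.8, 0.3]
opening: 0.0146
finger_force: 78.6
```

play_rows(
  targets=[0, 0, -0.004, -0.15, 0, 0, -0.004, -0.15, 0, 0, 0, 0, 0, 0, 0, 0, 0, 0, 0, 0],
)

```text
clock: 21.4
tcp_pos: [0.5125, 0.2043, 0.0993]
ee_rot: [-1.272, 2.872, 0.0]
ft_force: [2.1, 1.1, 2.0]
opening: 0.0141
finger_force: 78.8
```

```bash
python3 -c "
from h import *
s=st();print(s['wrist_torque'],s['finger_force'])"
```

```text
21.4 [0.5125 0.2043 0.0993] [-1.272  2.872  0.   ] [ 0.313  0.404  1.623  0.     1.114 -2.092] [2.1 1.1 2. ] 0.014101562603974925
[[-0.672 -0.74   0.   ]
 [-0.74   0.672  0.   ]
 [-0.    -0.    -1.   ]]
[ 0.06859569 -0.30435435 -0.01563177] 78.75367999076843
```

play_rows(
  targets=[0, 0, 0, 0, 0, 0, 0, 0, 0, 0, 0, 0, 0, 0, 0, 0, 0, 0, 0, 0],
  gripper=1,
)

```text
clock: 21.9
tcp_pos: [0.5124, 0.2042, 0.0993]
ee_rot: [1.277, -2.87, -0.0]
ft_force: [-0.5, -0.3, 0.4]
opening: 0.0844
finger_force: 0.0
```

play_rows(
  targets=[0, 0, 0, 0.1257, 0, 0, 0, 0.1257, 0, 0, 0, 0.1257, 0, 0, 0, 0.1257, 0, 0, 0, 0.1257],
)

```text
clock: 22.4
tcp_pos: [0.5124, 0.2042, 0.0993]
ee_rot: [0.319, -3.125, -0.0]
ft_force: [-0.5, 0.2, -0.3]
opening: 0.0854
finger_force: 0.0
```

play_rows(
  targets=[0, 0, 0, 0.1257, 0, 0, 0, 0.1257, 0, 0, 0, 0.1257, 0, 0, 0, 0.1257, 0, 0, 0, 0.1257],
)

```text
clock: 22.9
tcp_pos: [0.5124, 0.2042, 0.0993]
ee_rot: [-0.663, -3.071, -0.0]
ft_force: [0.3, 0.3, -0.2]
opening: 0.0854
finger_force: 0.0
```

play_rows(
  targets=[0, 0, 0, 0.1257, 0, 0, 0, 0.1257, 0, 0, 0, 0.1257, 0, 0, 0, 0.1257, 0, 0, 0, 0.1257],
)

```text
clock: 23.4
tcp_pos: [0.5124, 0.2042, 0.0993]
ee_rot: [-1.58, -2.716, 0.0]
ft_force: [0.3, 0.0, 0.3]
opening: 0.0852
finger_force: 0.0
```

play_rows(
  targets=[0, 0, 0, 0.1257, 0, 0, 0, 0.1257, 0, 0, 0, 0.1257, 0, 0, 0, 0.1257, 0, 0, 0, 0.1257],
)

```text
clock: 23.9
tcp_pos: [0.5124, 0.2042, 0.0993]
ee_rot: [-2.342, -2.094, -0.0]
ft_force: [-0.7, -1.1, -0.6]
opening: 0.0853
finger_force: 0.0
```

play_rows(
  targets=[0, 0, 0, 0.1257, 0, 0, 0, 0.1257, 0, 0, 0, 0.1257, 0, 0, 0, 0.1257, 0, 0, 0, 0.1257],
)

```text
clock: 24.4
tcp_pos: [0.5124, 0.2042, 0.0993]
ee_rot: [-2.874, -1.268, 0.0]
ft_force: [0.6, -0.1, -0.4]
opening: 0.0853
finger_force: 0.0
```

play_rows(
  targets=[0, 0, 0, 0, 0, 0, 0, 0, 0, 0, 0, 0, 0, 0, 0, 0, 0, 0, 0, 0],
  gripper=-1,
)

```text
clock: 24.9
tcp_pos: [0.5124, 0.2042, 0.0994]
ee_rot: [2.87, 1.277, 0.0]
ft_force: [-1.2, -1.5, 3.8]
opening: 0.0142
finger_force: 79.1
```

play_rows(
  targets=[0, 0, 0, 0, 0, 0, 0, 0, 0, 0, -0.004, -0.15, 0, 0, -0.004, -0.15, 0, 0, -0.004, -0.15],
)

```text
clock: 25.4
tcp_pos: [0.5127, 0.2041, 0.1]
ee_rot: [2.508, 1.892, 0.001]
ft_force: [0.4, -1.0, 2.2]
opening: 0.0146
finger_force: 78.8
```

play_rows(
  targets=[0, 0, -0.004, -0.15, 0, 0, -0.004, -0.15, 0, 0, -0.004, -0.15, 0, 0, -0.004, -0.15, 0, 0, -0.004, -0.15],
)

```text
clock: 25.9
tcp_pos: [0.5127, 0.2041, 0.101]
ee_rot: [1.641, 2.678, 0.0]
ft_force: [-0.2, -2.0, 1.7]
opening: 0.0145
finger_force: 78.7
```

play_rows(
  targets=[0, 0, -0.004, -0.15, 0, 0, -0.004, -0.15, 0, 0, -0.004, -0.15, 0, 0, -0.004, -0.15, 0, 0, -0.004, -0.15],
)

```text
clock: 26.4
tcp_pos: [0.5128, 0.2041, 0.102]
ee_rot: [0.545, 3.093, 0.0]
ft_force: [2.1, -0.1, 0.6]
opening: 0.0144
finger_force: 78.5
```

play_rows(
  targets=[0, 0, -0.004, -0.15, 0, 0, -0.004, -0.15, 0, 0, -0.004, -0.15, 0, 0, -0.004, -0.15, 0, 0, -0.004, -0.15],
)

```text
clock: 26.9
tcp_pos: [0.5126, 0.2041, 0.1029]
ee_rot: [-0.626, 3.078, -0.0]
ft_force: [1.1, 0.2, 1.5]
opening: 0.0145
finger_force: 78.6
```

play_rows(
  targets=[0, 0, -0.004, -0.15, 0, 0, -0.004, -0.15, 0, 0, 0, 0, 0, 0, -0.02, 0, 0, 0, -0.04, 0],
)

```text
clock: 27.4
tcp_pos: [0.5123, 0.2042, 0.1061]
ee_rot: [1.064, -2.956, -0.0]
ft_force: [2.4, -0.6, -1.9]
opening: 0.0141
finger_force: 78.2
```

play_rows(
  targets=[0, 0, -0.05, 0, 0, 0, -0.05, 0, 0, 0, -0.05, 0, 0, 0, 0, 0, 0, 0, 0, 0],
)

```text
clock: 27.9
tcp_pos: [0.5123, 0.2042, 0.1138]
ee_rot: [1.069, -2.954, -0.0]
ft_force: [0.7, -0.5, -1.4]
opening: 0.0143
finger_force: 78.3
```

```bash
python3 -c "
from h import *
s=st();print(s['wrist_torque'],s['finger_force'])"
```

```text
27.9 [0.5123 0.2042 0.1138] [ 1.069 -2.954 -0.   ] [ 0.313  0.387  1.611  0.     1.144 -1.952] [ 0.7 -0.5 -1.4] 0.014337984613483637
[[-0.768 -0.64  -0.   ]
 [-0.64   0.768 -0.   ]
 [ 0.     0.    -1.   ]]
[ 0.00491684 -0.01146512  0.00081743] 78.30531477928162
```

play_rows(
  targets=[0, 0, -0.3, 0, 0, 0, -0.6, 0, 0, 0, -0.7, 0, 0, 0, -0.7, 0, 0, 0, -0.6, 0],
)

```text
clock: 28.4
tcp_pos: [0.5123, 0.2042, 0.2606]
ee_rot: [-1.069, 2.953, 0.0]
ft_force: [0.1, 0.4, -1.7]
opening: 0.0142
finger_force: 78.3
```

```bash
cat > tray.py <<'E'
from h import *
def tray(c):
    Y=pts(c);z=Y[...,2];f=c["frame"].astype(int)
    m=((f.min(-1)>185)&(z>-.01)&(z<.03)&(np.hypot(Y[...,0]-.47,Y[...,1]+.35)<.2)).astype(np.uint8)
    n,l,s,_=cv2.connectedComponentsWithStats(m);k=1+np.argmax(s[1:,4])
    P=Y[l==k];r=cv2.minAreaRect((P[:,:2]*1000).astype(np.float32));print("tray",len(P),r,P.mean(0),s[k]);return r
E
python3 -c "
from tray import *
tray(dict(np.load('top0.npz')));c=read_camera('top');tray(c);save(c,'t1');c=read_camera('scene');save(c,'s1')
a=c['frame'][150:310,180:400,::-1];cv2.imwrite('pics/s1c.png',cv2.resize(a,None,fx=3.5,fy=3.5))
st()"
```

```text
tray 2176 ((469.13763427734375, -351.5558166503906), (188.85630798339844, 204.41697692871094), 82.6081314086914) [ 0.46750619 -0.35067686  0.00428633] [ 377  208   50   55 2176]
tray 2175 ((468.95257568359375, -351.4906921386719), (186.64981079101562, 203.85806274414062), 82.55436706542969) [ 0.46743789 -0.35072425  0.00409878] [ 377  208   50   55 2175]
28.5 [0.5135 0.2046 0.263 ] [-1.067  2.948 -0.   ] [ 0.313  0.261  1.421  0.     1.453 -1.952] [-0.8 -0.6 -2.9] 0.01437011757338791
[[-0.768 -0.64   0.006]
 [-0.64   0.768  0.002]
 [-0.006 -0.002 -1.   ]]
```

View pics/s1c.png

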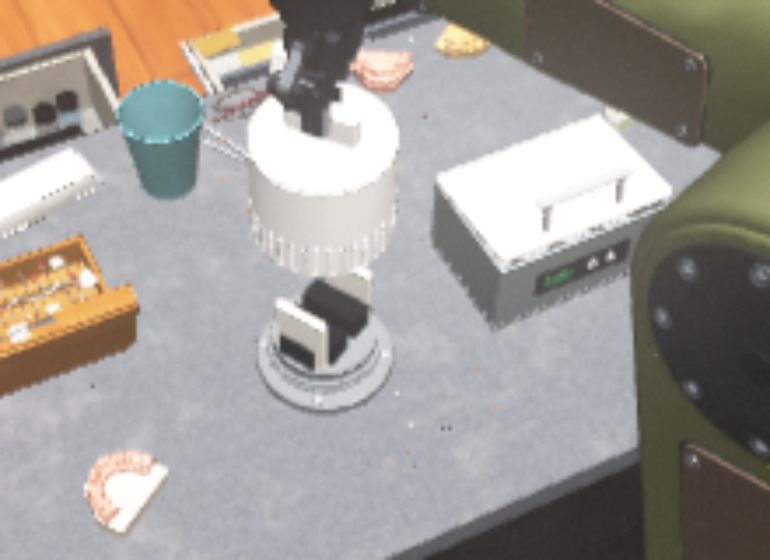

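play_rows(
  targets=[0, 0, 0, 0.15, 0, 0, 0, 0.15, 0, 0, 0, 0.15, 0, 0, 0, 0.15, 0, 0, 0, 0.15],
)

```text
clock: 29.0
tcp_pos: [0.5121, 0.2042, 0.2577]
ee_rot: [-0.097, -3.139, 0.001]
ft_force: [-0.2, -0.4, -1.1]
opening: 0.0141
finger_force: 78.2
```

play_rows(
  targets=[0, 0, 0, 0.15, 0, 0, 0, 0.15, 0, 0, 0, 0.15, 0, 0, 0, 0.15, 0, 0, 0, 0.15],
)

```text
clock: 29.5
tcp_pos: [0.5121, 0.2041, 0.2577]
ee_rot: [-1.24, -2.885, 0.002]
ft_force: [1.3, -0.4, -1.1]
opening: 0.0144
finger_force: 78.2
```

play_rows(
  targets=[-0.2, -0.22, 0, 0, -0.4, -0.45, 0, 0, -0.4, -0.45, 0, 0, -0.4, -0.45, 0, 0, -0.4, -0.45, 0, 0],
)

```text
clock: 30.0
tcp_pos: [0.5013, 0.0675, 0.2581]
ee_rot: [-1.225, -2.892, 0.001]
ft_force: [1.2, 0.1, -1.2]
opening: 0.0148
finger_force: 78.3
```

play_rows(
  targets=[-0.4, -0.45, 0, 0, -0.4, -0.45, 0, 0, -0.4, -0.45, 0, 0, -0.4, -0.45, 0, 0, -0.4, -0.45, 0, 0],
)

```text
clock: 30.5
tcp_pos: [0.4892, -0.0825, 0.2582]
ee_rot: [-1.225, -2.892, 0.0]
ft_force: [0.1, 0.6, -1.2]
opening: 0.0144
finger_force: 78.3
```

play_rows(
  targets=[-0.4, -0.45, 0, 0, -0.4, -0.45, 0, 0, -0.4, -0.45, 0, 0, -0.4, -0.45, 0, 0, -0.4, -0.45, 0, 0],
)

```text
clock: 31.0
tcp_pos: [0.4773, -0.2325, 0.2582]
ee_rot: [-1.225, -2.892, 0.0]
ft_force: [0.3, 0.5, -1.2]
opening: 0.0144
finger_force: 78.3
```

play_rows(
  targets=[-0.4, -0.45, 0, 0, -0.4, -0.45, 0, 0, -0.4, -0.45, 0, 0, -0.4, -0.45, 0, 0, -0.01, -0.01, 0, 0],
)

```text
clock: 31.5
tcp_pos: [0.4672, -0.3546, 0.2574]
ee_rot: [-1.229, -2.889, 0.0]
ft_force: [-0.1, -0.4, -2.0]
opening: 0.0142
finger_force: 78.4
```

```bash
python3 -c "
from tray import *
s=st();c=read_camera('scene');X=pts(c);z=X[...,2];m=(np.hypot(X[...,0]-.512,X[...,1]-.204)<.06)
w=m&(c['frame'].min(-1)>170)&(z>.072)&(z<.115);n,l,q,ce=cv2.connectedComponentsWithStats(w.astype(np.uint8))
for k in range(1,n):
  P=X[l==k]
  if len(P)>8:
    r=cv2.minAreaRect((P[:,:2]*1000).astype(np.float32));print(len(P),P.mean(0),P.max(0),r); T=P[P[:,2]>.098];print(T.mean(0),cv2.minAreaRect((T[:,:2]*1000).astype(np.float32)))
"
```

```text
31.5 [ 0.4672 -0.3546  0.2574] [-1.229 -2.889  0.   ] [-7.110e-01  3.480e-01  1.322e+00 -1.000e-03  1.474e+00 -1.478e+00] [-0.1 -0.4 -2. ] 0.014229195144118141
[[-0.694  0.72  -0.002]
 [ 0.72   0.694  0.001]
 [ 0.002 -0.001 -1.   ]]
42 [0.525739   0.17129889 0.09865274] [0.55128812 0.18652332 0.10573057] ((528.9125366210938, 171.63198852539062), (48.56154251098633, 11.647161483764648), 29.29075813293457)
[0.5272516  0.17241571 0.10077896] ((528.688720703125, 173.01303100585938), (47.60063934326172, 9.019193649291992), 29.29075813293457)
43 [0.49361777 0.23124999 0.0990527 ] [0.51644301 0.24603773 0.1048583 ] ((495.1785583496094, 232.6170654296875), (48.343807220458984, 10.96639633178711), 30.30400848388672)
[0.49525556 0.23222819 0.10104275] ((495.3075866699219, 232.69247436523438), (48.0449104309082, 10.96639633178711), 30.30400848388672)
```

play_rows(
  targets=[0.06, 0.02, 0.5, 0, 0, 0, 0.8, 0, 0, 0, 0.8, 0, 0, 0, 0.7, 0, 0, 0, 0.3, 0],
)

```text
clock: 32.05
tcp_pos: [0.4659, -0.3469, 0.1001]
ee_rot: [-1.224, -2.888, -0.002]
ft_force: [-0.2, -0.3, -0.6]
opening: 0.0149
finger_force: 78.3
```

play_rows(
  targets=[0, 0, 0.15, 0, 0, 0, 0.1, 0, 0, 0, 0.06, 0, 0, 0, 0.06, 0, 0, 0, 0, 0],
)

```text
clock: 32.55
tcp_pos: [0.4675, -0.3487, 0.0855]
ee_rot: [1.23, 2.89, -0.0]
ft_force: [1.0, 0.4, -1.3]
opening: 0.0145
finger_force: 78.3
```

play_rows(
  targets=[0, 0, 0.04, 0, 0, 0, 0.04, 0, 0, 0, 0, 0, 0, 0, 0, 0, 0, 0, 0, 0],
)

```text
clock: 33.05
tcp_pos: [0.4675, -0.3487, 0.0814]
ee_rot: [1.231, 2.89, -0.0]
ft_force: [0.3, 0.1, -0.7]
opening: 0.0145
finger_force: 78.3
```

play_rows(
  targets=[0, 0, 0.02, 0, 0, 0, 0.02, 0, 0, 0, 0.01, 0, 0, 0, 0, 0, 0, 0, 0, 0],
)

```text
clock: 33.55
tcp_pos: [0.4677, -0.3489, 0.08]
ee_rot: [1.231, 2.889, -0.001]
ft_force: [-3.3, 2.5, 11.1]
opening: 0.0143
finger_force: 80.3
```

```bash
python3 -c "
from h import *
s=st();c=read_camera('top');X=pts(c);z=X[...,2];m=(np.hypot(X[...,0]-.467,X[...,1]+.349)<.06)&(c['frame'].min(-1)>180)
print(m.sum(),np.sort(z[m])[::20])"
```

```text
33.55 [ 0.4677 -0.3489  0.08  ] [ 1.231e+00  2.889e+00 -1.000e-03] [-0.704  0.492  1.544 -0.     1.105 -1.469] [-3.3  2.5 11.1] 0.014316585359894048
[[-0.693  0.721  0.001]
 [ 0.721  0.693 -0.001]
 [-0.001  0.    -1.   ]]
213 [-0.00393563  0.0356615   0.09928366  0.1014252   0.10253425  0.10359799
  0.10421313  0.10483786  0.1058822   0.1068511   0.10939625]
```

play_rows(
  targets=[0, 0, 0, 0, 0, 0, 0, 0, 0, 0, 0, 0, 0, 0, 0, 0, 0, 0, 0, 0],
  gripper=1,
)

```text
clock: 34.1
tcp_pos: [0.4674, -0.3487, 0.0787]
ee_rot: [-1.231, -2.89, -0.0]
ft_force: [0.1, -0.4, 0.1]
opening: 0.0844
finger_force: 0.0
```

play_rows(
  targets=[0, 0, -0.4, 0, 0, 0, -0.6, 0, 0, 0, -0.6, 0, 0, 0, -0.6, 0.0, 0, 0, -0.6, 0],
)

```text
clock: 34.6
tcp_pos: [0.4673, -0.3486, 0.22]
ee_rot: [1.231, 2.89, -0.0]
ft_force: [0.1, -0.3, 0.2]
opening: 0.085
finger_force: 0.0
```

play_rows(
  targets=[0, 0, 0, 0.128, 0, 0, 0, 0.128, 0, 0, 0, 0.128, 0, 0, 0, 0.128, 0, 0, 0, 0.128],
)

```text
clock: 35.1
tcp_pos: [0.4674, -0.3486, 0.2187]
ee_rot: [-2.084, -2.351, -0.0]
ft_force: [-0.3, 0.6, 0.7]
opening: 0.0855
finger_force: 0.0
```

play_rows(
  targets=[0, 0, 0, 0.126, 0.3, 0, 0, 0, 0.6, 0.04, 0, 0, 0.6, 0.05, 0, 0, 0.6, 0.05, 0, 0],
)

```text
clock: 35.6
tcp_pos: [0.4743, -0.2417, 0.2187]
ee_rot: [-2.218, -2.225, -0.0]
ft_force: [0.2, -0.1, -0.5]
opening: 0.0853
finger_force: 0.0
```

play_rows(
  targets=[0.6, 0.05, 0, 0, 0.6, 0.05, 0, 0, 0.6, 0.05, 0, 0, 0.6, 0.05, 0, 0, 0.6, 0.05, 0, 0],
)

```text
clock: 36.1
tcp_pos: [0.4867, -0.0917, 0.2189]
ee_rot: [2.217, 2.225, 0.0]
ft_force: [0.4, 0.5, -0.5]
opening: 0.0856
finger_force: 0.0
```

play_rows(
  targets=[0.6, 0.05, 0, 0, 0.52, 0, 0, 0, 0, 0, 0, 0, 0, 0, 0, 0, 0, 0, 0, 0],
)

```text
clock: 36.6
tcp_pos: [0.4894, -0.038, 0.2188]
ee_rot: [2.221, 2.222, -0.0]
ft_force: [-1.1, -0.1, 0.7]
opening: 0.0854
finger_force: 0.0
```

```bash
python3 -c "
from tray import *
s=st();c=read_camera('top');save(c,'t2');X=pts(c);z=X[...,2]
m=(np.hypot(X[...,0]-.467,X[...,1]+.349)<.09)&(c['frame'].min(-1)>180)
for lo,hi in((.098,.112),(.125,.145)):
  P=X[m&(z>lo)&(z<hi)];print(len(P),cv2.minAreaRect((P[:,:2]*1000).astype(np.float32)),P[:,2].mean())
tray(c)
c=read_camera('scene');K=c['intrinsics'];p=c['R']@s['tcp_pos']+c['t'];u=K@p/p[2];x,y=u[:2].astype(int);print(u);X=pts(c);np.set_printoptions(linewidth=200)
d=np.hypot(X[...,0]-s['tcp_pos'][0],X[...,1]-s['tcp_pos'][1]);P=X[(d<.075)&(X[...,2]>.17)];print(np.round(P[np.argsort(P[:,2])[:10]],3))
"
```

```text
36.6 [ 0.4894 -0.038   0.2188] [ 2.221  2.222 -0.   ] [-0.152  0.151  1.655 -0.     1.336 -0.153] [-1.1 -0.1  0.7] 0.08540665384711968
[[-0.001  1.     0.   ]
 [ 1.     0.001 -0.   ]
 [-0.     0.    -1.   ]]
594 ((466.7380676269531, -346.8218994140625), (111.11256408691406, 111.34012603759766), 44.67094802856445) 0.10425529661737765
65 ((467.3821105957031, -346.47943115234375), (13.96302318572998, 59.206966400146484), 45.117549896240234) 0.13405694356099318
tray 1287 ((469.20947265625, -351.4393310546875), (188.02230834960938, 203.83583068847656), 82.60568237304688) [ 0.46272994 -0.34002765  0.00483661] [ 377  208   50   55 1287]
[350.20084565 184.23387481   1.        ]
[[ 0.535 -0.038  0.264]
 [ 0.532 -0.044  0.264]
 [ 0.533 -0.03   0.265]
 [ 0.531 -0.039  0.267]
 [ 0.529 -0.031  0.267]
 [ 0.439 -0.032  0.268]
 [ 0.534 -0.027  0.269]
 [ 0.53  -0.045  0.269]
 [ 0.439 -0.029  0.269]
 [ 0.531 -0.032  0.27 ]]
```

play_rows(
  targets=[0, 0, 0.5, 0, 0, 0, 0.7, 0, 0, 0, 0.7, 0, 0, 0, 0.5, 0, 0, 0, 0.29, 0],
  newtons=30,
)

```text
clock: 37.2
tcp_pos: [0.4886, -0.0381, 0.0821]
ee_rot: [-2.221, -2.219, 0.002]
ft_force: [0.2, -0.7, 0.6]
opening: 0.0856
finger_force: 0.0
```

play_rows(
  targets=[0, 0, 0, 0, 0, 0, 0, 0, 0, 0, 0, 0, 0, 0, 0, 0, 0, 0, 0, 0],
  gripper=-1,
)

```text
clock: 37.7
tcp_pos: [0.4899, -0.0377, 0.0849]
ee_rot: [2.221, 2.22, 0.001]
ft_force: [-1.0, 0.6, 0.5]
opening: 0.0121
finger_force: 0.0
```

play_rows(
  targets=[0, 0, 0, 0, 0, 0, 0, 0, 0, 0, 0, 0, 0, 0, 0, 0, 0, 0, 0, 0],
)

```text
clock: 38.2
tcp_pos: [0.4897, -0.0377, 0.0843]
ee_rot: [2.222, 2.221, 0.0]
ft_force: [1.6, -0.8, 0.4]
opening: 0.0098
finger_force: 29.2
```

```bash
python3 -c "
from h import *
s=st();x,_,z=s['tcp_pos']
# bar centre now at th0=.072; arc steps in tool units (ty=+x, tz=-z)
def h(t): return np.array([-108*np.cos(t)+43*np.sin(t),108*np.sin(t)+43*np.cos(t)])
T=np.linspace(.072,1.76,31);D=np.diff(np.array([h(t) for t in T]),axis=0)/50
for i in range(0,30,5): print([0 if k in(0,3) else round(float(v),3) for d in D[i:i+5] for k,v in enumerate((0,d[0],-d[1],0))])
print(h(1.76)-h(.072))
"
```

```text
38.2 [ 0.4897 -0.0377  0.0843] [2.222 2.221 0.   ] [-0.151  0.302  1.806 -0.     1.033 -0.151] [ 1.6 -0.8  0.4] 0.009837280350149349
[[ 0.  1.  0.]
 [ 1. -0. -0.]
 [-0.  0. -1.]]
[0, 0.06, -0.116, 0, 0, 0.067, -0.113, 0, 0, 0.073, -0.109, 0, 0, 0.079, -0.104, 0, 0, 0.085, -0.1, 0]
[0, 0.09, -0.095, 0, 0, 0.095, -0.09, 0, 0, 0.1, -0.084, 0, 0, 0.105, -0.078, 0, 0, 0.109, -0.072, 0]
[0, 0.113, -0.066, 0, 0, 0.116, -0.06, 0, 0, 0.12, -0.053, 0, 0, 0.122, -0.046, 0, 0, 0.125, -0.039, 0]
[0, 0.127, -0.032, 0, 0, 0.128, -0.025, 0, 0, 0.13, -0.018, 0, 0, 0.13, -0.01, 0, 0, 0.131, -0.003, 0]
[0, 0.131, 0.004, 0, 0, 0.13, 0.012, 0, 0, 0.129, 0.019, 0, 0, 0.128, 0.026, 0, 0, 0.126, 0.033, 0]
[0, 0.124, 0.041, 0, 0, 0.122, 0.047, 0, 0, 0.119, 0.054, 0, 0, 0.116, 0.061, 0, 0, 0.112, 0.067, 0]
[167.1717934   47.32748676]
```

Bar gripped. Now I'll follow the arc.

play_rows(
  targets=[0, 0.06, -0.116, 0, 0, 0.067, -0.113, 0, 0, 0.073, -0.109, 0, 0, 0.079, -0.104, 0, 0, 0.085, -0.1, 0],
)

```text
clock: 38.7
tcp_pos: [0.5074, -0.0375, 0.1119]
ee_rot: [-2.221, -2.22, 0.002]
ft_force: [-8.6, -0.0, 3.2]
opening: 0.01
finger_force: 29.5
```

play_rows(
  targets=[0, 0.09, -0.095, 0, 0, 0.095, -0.09, 0, 0, 0.1, -0.084, 0, 0, 0.105, -0.078, 0, 0, 0.109, -0.072, 0],
)

```text
clock: 39.2
tcp_pos: [0.5326, -0.0373, 0.1338]
ee_rot: [-2.221, -2.22, 0.001]
ft_force: [-12.1, 2.9, 11.0]
opening: 0.0099
finger_force: 30.1
```

play_rows(
  targets=[0, 0.113, -0.066, 0, 0, 0.116, -0.06, 0, 0, 0.12, -0.053, 0, 0, 0.122, -0.046, 0, 0, 0.125, -0.039, 0],
)

```text
clock: 39.7
tcp_pos: [0.5629, -0.0373, 0.1468]
ee_rot: [-2.222, -2.221, -0.001]
ft_force: [-4.7, 3.2, 5.2]
opening: 0.0099
finger_force: 30.4
```

play_rows(
  targets=[0, 0.127, -0.032, 0, 0, 0.128, -0.025, 0, 0, 0.13, -0.018, 0, 0, 0.13, -0.01, 0, 0, 0.131, -0.003, 0],
)

```text
clock: 40.2
tcp_pos: [0.5954, -0.0372, 0.151]
ee_rot: [-2.222, -2.221, -0.001]
ft_force: [-3.7, 2.1, 5.2]
opening: 0.0096
finger_force: 30.3
```

play_rows(
  targets=[0, 0.131, 0.004, 0, 0, 0.13, 0.012, 0, 0, 0.129, 0.019, 0, 0, 0.128, 0.026, 0, 0, 0.126, 0.033, 0],
)

```text
clock: 40.7
tcp_pos: [0.6277, -0.0371, 0.1461]
ee_rot: [2.221, 2.221, 0.002]
ft_force: [-1.4, 3.4, 6.3]
opening: 0.0099
finger_force: 30.4
```

play_rows(
  targets=[0, 0.124, 0.041, 0, 0, 0.122, 0.047, 0, 0, 0.119, 0.054, 0, 0, 0.116, 0.061, 0, 0, 0.112, 0.067, 0],
)

```text
clock: 41.2
tcp_pos: [0.6573, -0.0373, 0.132]
ee_rot: [-2.222, -2.221, -0.001]
ft_force: [-2.3, 4.7, 3.8]
opening: 0.0097
finger_force: 30.6
```

```bash
python3 -c "
from h import *
s=st();c=read_camera('scene');save(c,'s3');a=c['frame'][120:290,230:450,::-1];cv2.imwrite('pics/s3c.png',cv2.resize(a,None,fx=3.5,fy=3.5))"
```

```text
41.2 [ 0.6573 -0.0373  0.132 ] [-2.222e+00 -2.221e+00 -1.000e-03] [-1.130e-01  5.960e-01  1.253e+00  1.000e-03  1.292e+00 -1.120e-01] [-2.3  4.7  3.8] 0.009731060330161372
[[ 0.     1.     0.   ]
 [ 1.    -0.     0.001]
 [ 0.001  0.    -1.   ]]
```

View pics/s3c.png

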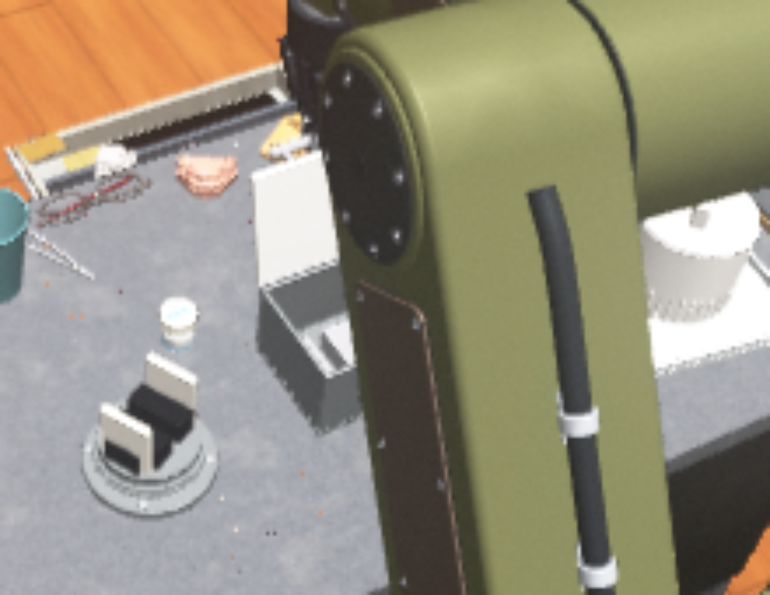

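play_rows(
  targets=[0, 0, 0, 0, 0, 0, 0, 0, 0, 0, 0, 0, 0, 0, 0, 0, 0, 0, 0, 0],
  gripper=-0.45,
)

```text
clock: 41.75
tcp_pos: [0.6567, -0.0379, 0.1318]
ee_rot: [2.222, 2.221, 0.0]
ft_force: [-0.6, -0.1, 0.3]
opening: 0.0233
finger_force: 0.0
```

play_rows(
  targets=[0, 0, -0.2, 0, 0, 0, -0.4, 0, 0, 0, -0.6, 0, 0, 0, -0.6, 0, 0, 0, -0.6, 0],
)

```text
clock: 42.25
tcp_pos: [0.6566, -0.0378, 0.254]
ee_rot: [2.222, 2.22, 0.001]
ft_force: [-0.9, 0.3, 0.5]
opening: 0.0235
finger_force: 0.0
```

play_rows(
  targets=[0.27, -0.16, 0, 0, 0.54, -0.32, 0, 0, 0.54, -0.32, 0, 0, 0.54, -0.32, 0, 0, 0.54, -0.32, 0, 0],
  gripper=-0.06,
)

```text
clock: 42.75
tcp_pos: [0.584, 0.0847, 0.2527]
ee_rot: [2.222, 2.22, 0.001]
ft_force: [-0.4, -0.0, -0.1]
opening: 0.0401
finger_force: 0.0
```

play_rows(
  targets=[0.54, -0.32, 0, 0, 0.54, -0.32, 0, 0, 0.54, -0.32, 0, 0, 0.54, -0.32, 0, 0, 0.54, -0.32, 0, 0],
)

```text
clock: 43.25
tcp_pos: [0.5041, 0.2198, 0.2528]
ee_rot: [2.222, 2.22, 0.002]
ft_force: [0.7, 0.3, 0.6]
opening: 0.0401
finger_force: 0.0
```

play_rows(
  targets=[0.29, -0.19, 0, 0, 0, 0, 0, 0.1317, 0, 0, 0, 0.1317, 0, 0, 0, 0.1317, 0, 0, 0, 0.1317],
)

```text
clock: 43.75
tcp_pos: [0.4953, 0.2334, 0.2527]
ee_rot: [2.728, 1.558, 0.002]
ft_force: [-0.6, -0.1, -0.5]
opening: 0.0398
finger_force: 0.0
```

play_rows(
  targets=[0, 0, 0, 0.1317, 0, 0, 0, 0.1317, 0, 0, 0, 0.1317, 0, 0, 0, 0.1317, 0, 0, 0, 0],
)

```text
clock: 44.25
tcp_pos: [0.4954, 0.2333, 0.2526]
ee_rot: [-3.038, -0.799, -0.001]
ft_force: [0.1, 0.1, 1.0]
opening: 0.04
finger_force: 0.0
```

```bash
python3 -c "
from h import *
s=st()
c=read_camera('top');save(c,'t3');X=pts(c);z=X[...,2];x=X[...,0];y=X[...,1]
a=c['frame'][170:260,230:380,::-1];cv2.imwrite('pics/t3c.png',cv2.resize(a,None,fx=5,fy=5,interpolation=2))
m=(x>.47)&(x<.60)&(abs(y+.038)<.1)
P=X[m&(z>.075)&(z<.092)];print('rim',len(P),cv2.minAreaRect((P[:,:2]*1000).astype(np.float32)),P[:,2].mean())
b=m&(z>.022)&(z<.034);n,l,q,ce=cv2.connectedComponentsWithStats(b.astype(np.uint8))
for k in range(1,n):
  if q[k,4]>5: P=X[l==k];print('blk',len(P),P.mean(0),P.min(0),P.max(0))
m=(x>.55)&(abs(y+.038)<.1)&(x<.70)&(z>.07)&(z<.24)&(c['frame'].min(-1)>100);P=X[m];k=np.polyfit(P[:,2],P[:,0],1);print('lid',len(P),k,P[:,2].max(),np.arctan(k[0])+np.pi/2)
"
```

```text
44.25 [0.4954 0.2333 0.2526] [-3.038e+00 -7.990e-01 -1.000e-03] [ 0.373  0.258  1.448 -0.     1.434  1.43 ] [0.1 0.1 1. ] 0.039992722408249505
[[ 0.871  0.492  0.001]
 [ 0.492 -0.871  0.   ]
 [ 0.001  0.    -1.   ]]
rim 262 ((535.0015258789062, -38.044776916503906), (123.1387710571289, 179.49356079101562), 0.9039524793624878) 0.08364393294686435
blk 96 [ 0.53680597 -0.10771285  0.02866174] [ 0.50398193 -0.12272024  0.02220256] [ 0.59045093 -0.08907915  0.03390629]
blk 78 [0.53310025 0.030309   0.03071239] [0.50439408 0.01538941 0.02358186] [0.56092032 0.0443519  0.03395378]
blk 83 [ 0.53527372 -0.01429594  0.03021206] [ 0.50549499 -0.02906327  0.02386784] [5.62531615e-01 6.23041167e-06 3.39673395e-02]
blk 80 [ 0.53219325 -0.0585793   0.03032719] [ 0.50566536 -0.07353159  0.02413096] [ 0.55857549 -0.04431869  0.03390066]
blk 8 [ 0.47486532 -0.10706993  0.02842524] [ 0.47445167 -0.12058601  0.02437375] [ 0.47529788 -0.09328164  0.03231846]
lid 882 [0.34372072 0.55964671] 0.20570616412609288 1.9018662167025542
```

View pics/t3c.png

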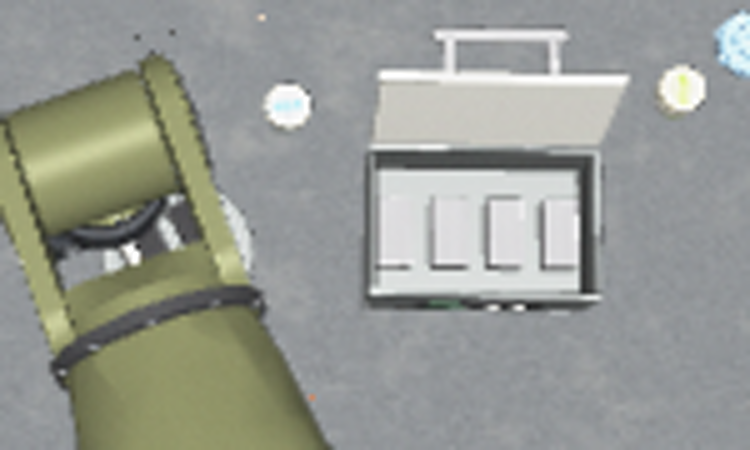

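play_rows(
  targets=[0.01, -0.006, 0.5, 0, 0, 0, 0.8, 0, 0, 0, 0.9, 0, 0, 0, 0.8, 0, 0, 0, 0.6, 0],
  newtons=40,
)

```text
clock: 44.8
tcp_pos: [0.4949, 0.2335, 0.0697]
ee_rot: [3.035, 0.809, -0.003]
ft_force: [-1.1, 0.8, -0.3]
opening: 0.0405
finger_force: 0.0
```

play_rows(
  targets=[0, 0, 0.3, 0, 0, 0, 0.15, 0, 0, 0, 0.05, 0, 0, 0, 0, 0, 0, 0, 0, 0],
)

```text
clock: 45.3
tcp_pos: [0.4962, 0.2341, 0.0478]
ee_rot: [-3.037, -0.804, -0.003]
ft_force: [0.6, 0.0, -0.2]
opening: 0.0401
finger_force: 0.0
```

play_rows(
  targets=[0, 0, 0, 0, 0, 0, 0, 0, 0, 0, 0, 0, 0, 0, 0, 0, 0, 0, 0, 0],
  gripper=-1,
)

```text
clock: 45.8
tcp_pos: [0.4958, 0.2339, 0.0472]
ee_rot: [-3.037, -0.803, -0.001]
ft_force: [-0.9, -1.0, 5.6]
opening: 0.0071
finger_force: 42.2
```

play_rows(
  targets=[0, 0, 0, 0, 0, 0, 0, 0, 0, 0, 0, 0, 0, 0, 0, 0, 0, 0, 0, 0],
)

```text
clock: 46.3
tcp_pos: [0.4959, 0.2339, 0.0472]
ee_rot: [-3.037, -0.803, -0.001]
ft_force: [-1.3, -1.4, 4.9]
opening: 0.0075
finger_force: 42.2
```

```bash
python3 -c "
from h import *
s=st();print(s['wrist_torque'],s['finger_force'])"
```

```text
46.3 [0.4959 0.2339 0.0472] [-3.037e+00 -8.030e-01 -1.000e-03] [ 0.374  0.468  1.67  -0.     1.003  1.428] [-1.3 -1.4  4.9] 0.007475966965609324
[[ 0.869  0.494  0.001]
 [ 0.494 -0.869  0.   ]
 [ 0.001  0.    -1.   ]]
[-0.15558589  0.14856723  0.02381687] 42.2193306684494
```

play_rows(
  targets=[0, 0, -0.2, 0, 0, 0, -0.4, 0, 0, 0, -0.5, 0, 0, 0, -0.5, 0, 0, 0, -0.4, 0],
)

```text
clock: 46.8
tcp_pos: [0.4957, 0.2339, 0.1487]
ee_rot: [-3.037, -0.803, -0.002]
ft_force: [-0.1, 0.6, -1.7]
opening: 0.0071
finger_force: 41.3
```

play_rows(
  targets=[0, 0, 0, 0, 0, 0, 0, 0.1294, 0, 0, 0, 0.1294, 0, 0, 0, 0.1294, 0, 0, 0, 0.1294],
)

```text
clock: 47.3
tcp_pos: [0.4952, 0.2337, 0.1457]
ee_rot: [3.141, -0.01, -0.002]
ft_force: [-0.3, -0.6, -0.7]
opening: 0.0073
finger_force: 41.4
```

play_rows(
  targets=[0, 0, 0, 0, 0.08, 0.3, 0, 0, 0.08, 0.5, 0, 0, 0.08, 0.5, 0, 0, 0.08, 0.5, 0, 0],
)

```text
clock: 47.8
tcp_pos: [0.5115, 0.1421, 0.1463]
ee_rot: [3.141, 0.005, -0.001]
ft_force: [0.0, 0.5, -0.6]
opening: 0.0072
finger_force: 41.4
```

play_rows(
  targets=[0.08, 0.5, 0, 0, 0.08, 0.5, 0, 0, 0.08, 0.5, 0, 0, 0.08, 0.5, 0, 0, 0.08, 0.4, 0, 0],
)

```text
clock: 48.3
tcp_pos: [0.5313, 0.0217, 0.1464]
ee_rot: [3.141, 0.003, -0.001]
ft_force: [1.0, -0.2, -0.7]
opening: 0.0071
finger_force: 41.4
```

play_rows(
  targets=[0.05, 0.33, 0, 0, 0, 0, 0, 0, 0, 0, 0, 0, 0, 0, 0, 0, 0, 0, 0, 0],
)

```text
clock: 48.8
tcp_pos: [0.5338, 0.0078, 0.1467]
ee_rot: [-3.142, -0.001, 0.0]
ft_force: [-0.1, 0.9, -0.2]
opening: 0.0072
finger_force: 41.4
```

```bash
python3 -c "
from h import *
s=st();print(s['finger_force'])
c=read_camera('scene');save(c,'s4');a=c['frame'][110:290,230:450,::-1];cv2.imwrite('pics/s4c.png',cv2.resize(a,None,fx=3.3,fy=3.3))"
```

```text
48.8 [0.5338 0.0078 0.1467] [-3.142e+00 -1.000e-03  0.000e+00] [-0.054  0.312  1.629  0.     1.2    1.516] [-0.1  0.9 -0.2] 0.00719382528934627
[[ 1.     0.001 -0.   ]
 [ 0.001 -1.     0.   ]
 [-0.    -0.    -1.   ]]
41.3795131444931
```

View pics/s4c.png

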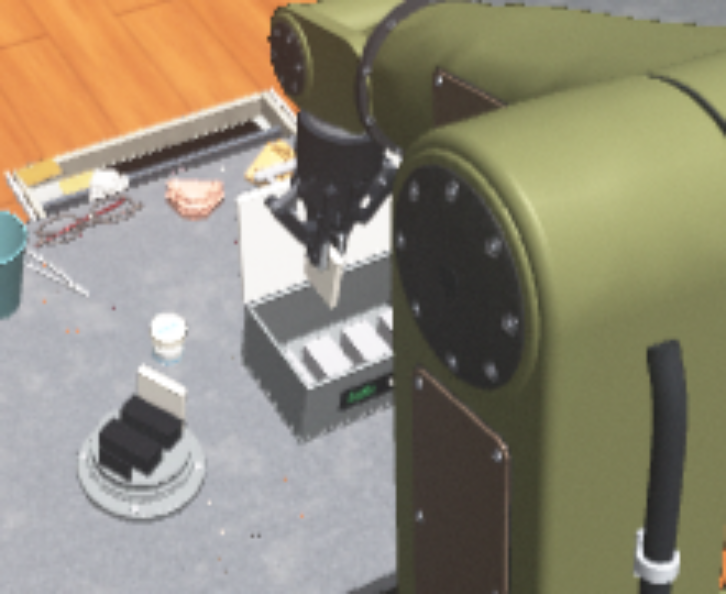

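play_rows(
  targets=[0, 0, 0.3, 0, 0, 0, 0.5, 0, 0, 0, 0.6, 0, 0, 0, 0.4, 0, 0, 0, 0.2, 0],
)

```text
clock: 49.35
tcp_pos: [0.5331, 0.0077, 0.045]
ee_rot: [-3.141, -0.0, 0.004]
ft_force: [0.1, 0.2, -0.9]
opening: 0.0071
finger_force: 41.4
```

play_rows(
  targets=[0, 0, 0.1, 0, 0, 0, 0.1, 0, 0, 0, 0.05, 0, 0, 0, 0, 0, 0, 0, 0, 0],
)

```text
clock: 49.85
tcp_pos: [0.5342, 0.0073, 0.0348]
ee_rot: [3.142, -0.001, 0.001]
ft_force: [0.8, -0.2, -1.1]
opening: 0.0072
finger_force: 41.4
```

```bash
python3 -c "
from h import *
s=st();print(s['wrist_torque'],s['finger_force'])"
```

```text
49.85 [0.5342 0.0073 0.0348] [ 3.142e+00 -1.000e-03  1.000e-03] [-0.055  0.46   1.717 -0.     0.963  1.517] [ 0.8 -0.2 -1.1] 0.00720647837309816
[[ 1.    -0.001  0.001]
 [-0.001 -1.    -0.   ]
 [ 0.001  0.    -1.   ]]
[-0.05096014 -0.01824312  0.00440061] 41.37265920639038
```

play_rows(
  targets=[0, 0, 0.15, 0, 0, 0, 0.15, 0, 0, 0, 0.1, 0, 0, 0, 0.05, 0, 0, 0, 0, 0],
)

```text
clock: 50.35
tcp_pos: [0.5337, 0.0073, 0.0112]
ee_rot: [-3.142, 0.001, 0.001]
ft_force: [-0.8, -0.4, -0.7]
opening: 0.0074
finger_force: 41.4
```

play_rows(
  targets=[0, 0, 0.02, 0, 0, 0, 0, 0, 0, 0, 0, 0, 0, 0, 0, 0, 0, 0, 0, 0],
)

```text
clock: 50.85
tcp_pos: [0.534, 0.0073, 0.0108]
ee_rot: [-3.142, 0.001, -0.0]
ft_force: [0.9, -0.1, 0.5]
opening: 0.0071
finger_force: 41.4
```

```bash
python3 -c "
from h import *
s=st();print(s['wrist_torque'],s['finger_force'])"
```

```text
50.85 [0.534  0.0073 0.0108] [-3.142e+00  1.000e-03 -0.000e+00] [-0.055  0.499  1.728  0.     0.915  1.517] [ 0.9 -0.1  0.5] 0.007146606601297557
[[ 1.    -0.001  0.   ]
 [-0.001 -1.     0.   ]
 [ 0.    -0.    -1.   ]]
[ 0.01771338 -0.00523913  0.00879737] 41.37273967266083
```

play_rows(
  targets=[0, 0, 0, 0, 0, 0, 0, 0, 0, 0, 0, 0, 0, 0, 0, 0, 0, 0, 0, 0],
  gripper=-0.4,
)

```text
clock: 51.35
tcp_pos: [0.5339, 0.0073, 0.0107]
ee_rot: [-3.142, 0.001, -0.0]
ft_force: [-0.5, 0.3, -1.0]
opening: 0.0259
finger_force: 0.0
```

play_rows(
  targets=[0, 0, -0.3, 0, 0, 0, -0.6, 0, 0, 0, -0.8, 0, 0, 0, -0.8, 0, 0, 0, -0.7, 0],
)

```text
clock: 51.85
tcp_pos: [0.5339, 0.0073, 0.1729]
ee_rot: [3.142, -0.001, 0.002]
ft_force: [-0.7, 0.7, -0.9]
opening: 0.0256
finger_force: 0.0
```

play_rows(
  targets=[0, -0.2, 0, 0, -0.02, -0.4, 0, 0, -0.02, -0.5, 0, 0, -0.02, -0.5, 0, 0, -0.02, -0.5, 0, 0],
  gripper=-0.06,
)

```text
clock: 52.35
tcp_pos: [0.5296, 0.1134, 0.1699]
ee_rot: [3.142, -0.002, -0.001]
ft_force: [-0.3, 0.4, 0.6]
opening: 0.0401
finger_force: 0.0
```

play_rows(
  targets=[-0.014, -0.5, 0, 0, 0, -0.4, 0, 0, 0, -0.25, 0, 0, 0, -0.096, 0, 0, 0, 0, 0, 0],
)

```text
clock: 52.85
tcp_pos: [0.5293, 0.1747, 0.1704]
ee_rot: [3.141, -0.001, -0.001]
ft_force: [0.1, 0.4, -0.6]
opening: 0.0398
finger_force: 0.0
```

play_rows(
  targets=[0, 0, 0, -0.1294, 0, 0, 0, -0.1294, 0, 0, 0, -0.1294, 0, 0, 0, -0.1294, 0, 0, 0, 0],
)

```text
clock: 53.35
tcp_pos: [0.5295, 0.1737, 0.1707]
ee_rot: [3.037, 0.804, -0.0]
ft_force: [0.1, 0.0, -0.3]
opening: 0.0401
finger_force: 0.0
```

```bash
python3 -c "
from h import *
s=st()
c=read_camera('scene');X=pts(c);z=X[...,2];f=c['frame']
m=(np.hypot(X[...,0]-.534,X[...,1]-.0073)<.04)&(z>.036)&(z<.08)
P=X[m];print(len(P),P.min(0),P.max(0));T=P[P[:,2]>.058];print(len(T),T.mean(0),cv2.minAreaRect((T[:,:2]*1000).astype(np.float32)))
c=read_camera('top');save(c,'t5');X=pts(c);z=X[...,2]
m=(np.hypot(X[...,0]-.534,X[...,1]-.0073)<.04)&(z>.05)&(z<.075);P=X[m];print(len(P),P.mean(0),cv2.minAreaRect((P[:,:2]*1000).astype(np.float32)))"
```

```text
53.35 [0.5295 0.1737 0.1707] [ 3.037  0.804 -0.   ] [ 0.251  0.339  1.535 -0.     1.268  1.304] [ 0.1  0.  -0.3] 0.0401275278769418
[[ 0.869  0.495 -0.   ]
 [ 0.495 -0.869 -0.   ]
 [-0.     0.    -1.   ]]
90 [ 0.50724741 -0.02472157  0.03600685] [0.5583022  0.0207927  0.06774265]
41 [0.53152226 0.00767131 0.06357126] ((532.7672729492188, 7.330440998077393), (10.365148544311523, 50.968807220458984), 89.52360534667969)
25 [0.53528994 0.00880497 0.06429235] ((535.75439453125, 8.726024627685547), (48.39504623413086, 4.664618968963623), 1.3396331071853638)
```

play_rows(
  targets=[0, -0.018, 0.4, 0, 0, 0, 0.6, 0, 0, 0, 0.6, 0, 0, 0, 0.4, 0, 0, 0, 0.3, 0],
)

```text
clock: 53.95
tcp_pos: [0.5285, 0.1749, 0.0542]
ee_rot: [3.039, 0.796, -0.002]
ft_force: [0.3, -0.2, -0.6]
opening: 0.0399
finger_force: 0.0
```

play_rows(
  targets=[0, 0, 0.16, 0, 0, 0, 0, 0, 0, 0, 0, 0, 0, 0, 0, 0, 0, 0, 0, 0],
)

```text
clock: 54.45
tcp_pos: [0.5293, 0.1755, 0.0485]
ee_rot: [-3.037, -0.802, -0.002]
ft_force: [0.3, 0.2, 0.5]
opening: 0.04
finger_force: 0.0
```

play_rows(
  targets=[0, 0, 0, 0, 0, 0, 0, 0, 0, 0, 0, 0, 0, 0, 0, 0, 0, 0, 0, 0],
  gripper=-1,
)

```text
clock: 54.95
tcp_pos: [0.5292, 0.1752, 0.0479]
ee_rot: [3.037, 0.802, 0.001]
ft_force: [0.9, -5.5, 2.4]
opening: 0.0068
finger_force: 41.1
```

play_rows(
  targets=[0, 0, 0, 0, 0, 0, 0, 0, 0, 0, 0, 0, 0, 0, 0, 0, 0, 0, 0, 0],
)

```text
clock: 55.45
tcp_pos: [0.5291, 0.1752, 0.0479]
ee_rot: [3.037, 0.802, 0.001]
ft_force: [1.2, -5.1, 3.5]
opening: 0.0069
finger_force: 41.2
```

```bash
python3 -c "
from h import *
s=st();print(s['wrist_torque'],s['finger_force'])"
```

```text
55.45 [0.5291 0.1752 0.0479] [3.037e+00 8.020e-01 1.000e-03] [ 0.254  0.484  1.642 -0.     1.015  1.309] [ 1.2 -5.1  3.5] 0.006854865623943341
[[ 0.869  0.494  0.   ]
 [ 0.494 -0.869 -0.   ]
 [ 0.     0.    -1.   ]]
[-0.97610924 -0.39417407 -0.02826659] 41.19391322135925
```

play_rows(
  targets=[0, 0, -0.2, 0, 0, 0, -0.4, 0, 0, 0, -0.5, 0, 0, 0, -0.5, 0, 0, 0, -0.4, 0],
)

```text
clock: 55.95
tcp_pos: [0.5287, 0.1758, 0.1489]
ee_rot: [-3.037, -0.803, -0.0]
ft_force: [0.3, 0.0, -0.7]
opening: 0.0072
finger_force: 40.6
```

play_rows(
  targets=[0, 0, 0, 0, 0, 0, 0, 0.1294, 0, 0, 0, 0.1294, 0, 0, 0, 0.1294, 0, 0, 0, 0.1294],
)

```text
clock: 56.45
tcp_pos: [0.5283, 0.1755, 0.1461]
ee_rot: [3.141, -0.01, -0.003]
ft_force: [0.1, -0.1, -0.5]
opening: 0.0071
finger_force: 40.5
```

play_rows(
  targets=[0, 0, 0, 0, 0.02, 0.3, 0, 0, 0.02, 0.5, 0, 0, 0.02, 0.5, 0, 0, 0.02, 0.5, 0, 0],
)

```text
clock: 56.95
tcp_pos: [0.5325, 0.0838, 0.1472]
ee_rot: [3.142, 0.005, -0.001]
ft_force: [-0.2, 0.2, -1.5]
opening: 0.007
finger_force: 40.6
```

play_rows(
  targets=[0.02, 0.5, 0, 0, 0, 0.5, 0, 0, 0, 0.5, 0, 0, 0, 0.5, 0, 0, 0, 0.3, 0, 0],
)

```text
clock: 57.45
tcp_pos: [0.5333, -0.0317, 0.1473]
ee_rot: [-3.142, -0.001, 0.001]
ft_force: [-0.3, -0.2, -0.5]
opening: 0.007
finger_force: 40.6
```

play_rows(
  targets=[0, 0.154, 0, 0, 0, 0, 0, 0, 0, 0, 0, 0, 0, 0, 0, 0, 0, 0, 0, 0],
)

```text
clock: 57.95
tcp_pos: [0.5337, -0.0366, 0.1477]
ee_rot: [-3.142, -0.001, 0.0]
ft_force: [-0.1, 1.6, -0.1]
opening: 0.0074
finger_force: 40.6
```

```bash
python3 -c "
from h import *
s=st();print(s['wrist_torque'],s['finger_force'])"
```

```text
57.95 [ 0.5337 -0.0366  0.1477] [-3.142e+00 -1.000e-03  0.000e+00] [-0.137  0.314  1.625  0.     1.203  1.433] [-0.1  1.6 -0.1] 0.007421240790878166
[[ 1.  0. -0.]
 [ 0. -1.  0.]
 [-0. -0. -1.]]
[-0.03992204 -0.01303471 -0.03369938] 40.578163862228394
```

play_rows(
  targets=[0, 0.016, 0.3, 0, 0, 0, 0.5, 0, 0, 0, 0.6, 0, 0, 0, 0.4, 0, 0, 0, 0.2, 0],
)

```text
clock: 58.45
tcp_pos: [0.533, -0.0376, 0.046]
ee_rot: [-3.141, 0.0, 0.004]
ft_force: [0.3, -0.4, 0.1]
opening: 0.007
finger_force: 40.6
```

play_rows(
  targets=[0, 0, 0.1, 0, 0, 0, 0.1, 0, 0, 0, 0.05, 0, 0, 0, 0, 0, 0, 0, 0, 0],
)

```text
clock: 58.95
tcp_pos: [0.534, -0.0382, 0.0358]
ee_rot: [3.141, -0.001, 0.001]
ft_force: [-0.3, -0.3, -0.8]
opening: 0.007
finger_force: 40.6
```

play_rows(
  targets=[0, 0, 0.1, 0, 0, 0, 0.1, 0, 0, 0, 0.1, 0, 0, 0, 0.1, 0, 0, 0, 0.05, 0],
)

```text
clock: 59.45
tcp_pos: [0.5334, -0.0381, 0.012]
ee_rot: [-3.141, 0.001, 0.001]
ft_force: [-0.3, 0.4, -1.1]
opening: 0.0073
finger_force: 40.6
```

play_rows(
  targets=[0, 0, 0.02, 0, 0, 0, 0, 0, 0, 0, 0, 0, 0, 0, 0, 0, 0, 0, 0, 0],
)

```text
clock: 59.95
tcp_pos: [0.5338, -0.0381, 0.0119]
ee_rot: [3.142, -0.001, 0.0]
ft_force: [0.5, -0.8, -1.0]
opening: 0.007
finger_force: 40.6
```

```bash
python3 -c "
from h import *
s=st();print(s['wrist_torque'],s['finger_force'])"
```

```text
59.95 [ 0.5338 -0.0381  0.0119] [ 3.142e+00 -1.000e-03  0.000e+00] [-0.14   0.499  1.724 -0.     0.919  1.432] [ 0.5 -0.8 -1. ] 0.006951179196049491
[[ 1.    -0.001  0.   ]
 [-0.001 -1.    -0.   ]
 [ 0.     0.    -1.   ]]
[-0.00863374  0.02954407 -0.01740008] 40.56543588638306
```

play_rows(
  targets=[0, 0, 0, 0, 0, 0, 0, 0, 0, 0, 0, 0, 0, 0, 0, 0, 0, 0, 0, 0],
  gripper=-0.45,
)

```text
clock: 60.45
tcp_pos: [0.5338, -0.0381, 0.0118]
ee_rot: [3.142, -0.001, 0.0]
ft_force: [0.7, 0.2, -0.3]
opening: 0.0232
finger_force: 0.0
```

play_rows(
  targets=[0, 0, -0.3, 0, 0, 0, -0.8, 0, 0, 0, -1, 0, 0, 0, -1, 0, 0, 0, -0.9, 0],
)

```text
clock: 60.95
tcp_pos: [0.5336, -0.0381, 0.2144]
ee_rot: [3.141, -0.001, 0.002]
ft_force: [0.0, -1.2, -0.1]
opening: 0.023
finger_force: 0.0
```

play_rows(
  targets=[0, 0, -0.6, 0, 0, 0, -0.2, 0, 0, 0, 0, -0.1428, 0, 0, 0, -0.1428, 0, 0, 0, -0.1428],
)

```text
clock: 61.45
tcp_pos: [0.5334, -0.0381, 0.2506]
ee_rot: [-3.068, -0.675, 0.002]
ft_force: [0.0, 0.3, -0.7]
opening: 0.0234
finger_force: 0.0
```

play_rows(
  targets=[0, 0, 0, -0.1428, 0, 0, 0, -0.1428, 0, 0, 0, -0.1428, 0, 0, 0, -0.1428, 0, 0, 0, -0.1428],
)

```text
clock: 61.95
tcp_pos: [0.5334, -0.0381, 0.2505]
ee_rot: [-2.638, -1.704, 0.002]
ft_force: [-0.6, 0.1, -0.2]
opening: 0.0233
finger_force: 0.0
```

play_rows(
  targets=[0, 0, 0, -0.1428, 0, 0, 0, -0.1428, 0, 0, 0, -0.1428, 0, 0, 0, 0, 0, 0, 0, 0],
)

```text
clock: 62.45
tcp_pos: [0.5336, -0.0381, 0.251]
ee_rot: [-2.227, -2.215, 0.001]
ft_force: [0.6, -0.3, 0.6]
opening: 0.0234
finger_force: 0.0
```

```bash
python3 -c "
from h import *
s=st()
c=read_camera('scene');X=pts(c);z=X[...,2]
for y in (.0073,-.0381):
  m=(abs(X[...,0]-.534)<.03)&(abs(X[...,1]-y)<.016)&(z>.052)&(z<.08);P=X[m];print(len(P),P.mean(0),P.min(0),P.max(0)) if m.any() else print(0)
c=read_camera('top');X=pts(c);z=X[...,2]
for y in (.0073,-.0381):
  m=(abs(X[...,0]-.534)<.03)&(abs(X[...,1]-y)<.016)&(z>.052)&(z<.08);P=X[m];print(len(P),P.mean(0),P.min(0),P.max(0)) if m.any() else print(0)
save(c,'t6')"
```

```text
62.45 [ 0.5336 -0.0381  0.251 ] [-2.227e+00 -2.215e+00  1.000e-03] [-0.14   0.231  1.485  0.     1.426 -0.135] [ 0.6 -0.3  0.6] 0.023365477213678515
[[ 0.005  1.    -0.001]
 [ 1.    -0.005  0.   ]
 [ 0.    -0.001 -1.   ]]
53 [0.5307601  0.00801781 0.06167761] [0.50759474 0.00191121 0.05360349] [0.55647538 0.01256472 0.06724857]
52 [ 0.5303325  -0.03693657  0.06089671] [ 0.507456   -0.04288724  0.05230648] [ 0.5554273  -0.03277725  0.06928579]
26 [0.53535829 0.00870129 0.06399506] [0.51036352 0.00647203 0.05680199] [0.5599478  0.01112364 0.07102814]
0
```

play_rows(
  targets=[0, 0.3, 0, 0.003, 0, 0.6, 0, 0.002, 0, 0.6, 0, 0, 0, 0.6, 0, 0, 0, 0.36, 0, 0],
)

```text
clock: 63.05
tcp_pos: [0.6581, -0.0387, 0.2508]
ee_rot: [-2.23, -2.212, 0.001]
ft_force: [-0.7, 0.5, 0.4]
opening: 0.0233
finger_force: 0.0
```

play_rows(
  targets=[0, 0, 0, 0, 0, 0, 0, 0, 0, 0, 0.3, 0, 0, 0, 0.5, 0, 0, 0, 0.5, 0],
  newtons=30,
)

```text
clock: 63.55
tcp_pos: [0.6561, -0.0387, 0.1867]
ee_rot: [2.229, 2.213, 0.001]
ft_force: [1.2, 0.5, 0.7]
opening: 0.0236
finger_force: 0.0
```

```bash
python3 -c "
from h import *
s=st();c=read_camera('scene');save(c,'s6');a=c['frame'][100:230,280:420,::-1];cv2.imwrite('pics/s6c.png',cv2.resize(a,None,fx=4,fy=4))
c=read_camera('top');X=pts(c);z=X[...,2];m=(X[...,0]>.6)&(X[...,0]<.72)&(abs(X[...,1]+.038)<.055)&(z>.165)&(z<.2);P=X[m&(X[...,0]>.645)];print(len(P),P.mean(0) if len(P) else 0)"
```

```text
63.55 [ 0.6561 -0.0387  0.1867] [2.229e+00 2.213e+00 1.000e-03] [-0.115  0.552  1.194  0.     1.395 -0.108] [1.2 0.5 0.7] 0.023580229643833103
[[ 0.007  1.     0.001]
 [ 1.    -0.007 -0.   ]
 [-0.     0.001 -1.   ]]
11 [0.65459782 0.00500412 0.18557551]
```

play_rows(
  targets=[0.02, 0, 0.4, -0.007, 0, 0, 0.4, 0, 0, 0, 0.2, 0, 0, 0, 0.09, 0, 0, 0, 0, 0],
)

```text
clock: 64.15
tcp_pos: [0.6568, -0.0378, 0.1329]
ee_rot: [2.22, 2.222, 0.0]
ft_force: [-0.5, -0.0, 0.9]
opening: 0.0234
finger_force: 0.0
```

play_rows(
  targets=[0, 0, 0, 0, 0, 0, 0, 0, 0, 0, 0, 0, 0, 0, 0, 0, 0, 0, 0, 0],
  gripper=-1,
)

```text
clock: 64.65
tcp_pos: [0.6574, -0.0378, 0.1335]
ee_rot: [2.219, 2.221, 0.002]
ft_force: [2.1, 0.5, 5.5]
opening: 0.0096
finger_force: 29.7
```

```bash
python3 -c "
from h import *
s=st()
def h(t): return np.array([-108*np.cos(t)+43*np.sin(t),108*np.sin(t)+43*np.cos(t)])
T=np.linspace(1.76,-0.01,31);D=np.diff(np.array([h(t) for t in T]),axis=0)/50
for i in range(0,30,5): print([0 if k in(0,3) else round(float(v),3) for d in D[i:i+5] for k,v in enumerate((0,d[0],-d[1],0))])
"
```

```text
64.65 [ 0.6574 -0.0378  0.1335] [2.219e+00 2.221e+00 2.000e-03] [-0.113  0.594  1.253  0.     1.292 -0.114] [2.1 0.5 5.5] 0.009571686955978957
[[-0.001  1.     0.002]
 [ 1.     0.001 -0.   ]
 [-0.     0.002 -1.   ]]
[0, -0.118, -0.07, 0, 0, -0.122, -0.063, 0, 0, -0.125, -0.056, 0, 0, -0.128, -0.049, 0, 0, -0.131, -0.041, 0]
[0, -0.133, -0.033, 0, 0, -0.135, -0.025, 0, 0, -0.136, -0.017, 0, 0, -0.137, -0.009, 0, 0, -0.137, -0.001, 0]
[0, -0.137, 0.007, 0, 0, -0.136, 0.015, 0, 0, -0.135, 0.023, 0, 0, -0.134, 0.031, 0, 0, -0.132, 0.039, 0]
[0, -0.129, 0.047, 0, 0, -0.126, 0.054, 0, 0, -0.123, 0.061, 0, 0, -0.119, 0.069, 0, 0, -0.115, 0.075, 0]
[0, -0.11, 0.082, 0, 0, -0.105, 0.088, 0, 0, -0.099, 0.094, 0, 0, -0.094, 0.1, 0, 0, -0.088, 0.105, 0]
[0, -0.081, 0.11, 0, 0, -0.075, 0.115, 0, 0, -0.068, 0.119, 0, 0, -0.061, 0.123, 0, 0, -0.053, 0.126, 0]
```

play_rows(
  targets=[0, -0.118, -0.07, 0, 0, -0.122, -0.063, 0, 0, -0.125, -0.056, 0, 0, -0.128, -0.049, 0, 0, -0.131, -0.041, 0],
)

```text
clock: 65.15
tcp_pos: [0.6265, -0.0381, 0.1478]
ee_rot: [2.218, 2.22, 0.004]
ft_force: [3.5, -1.4, 4.1]
opening: 0.0097
finger_force: 30.4
```

play_rows(
  targets=[0, -0.133, -0.033, 0, 0, -0.135, -0.025, 0, 0, -0.136, -0.017, 0, 0, -0.137, -0.009, 0, 0, -0.137, -0.001, 0],
)

```text
clock: 65.65
tcp_pos: [0.5918, -0.0383, 0.1512]
ee_rot: [2.219, 2.221, 0.001]
ft_force: [3.0, -4.7, 7.0]
opening: 0.0097
finger_force: 31.2
```

play_rows(
  targets=[0, -0.137, 0.007, 0, 0, -0.136, 0.015, 0, 0, -0.135, 0.023, 0, 0, -0.134, 0.031, 0, 0, -0.132, 0.039, 0],
)

```text
clock: 66.15
tcp_pos: [0.5577, -0.0384, 0.1448]
ee_rot: [2.22, 2.222, -0.0]
ft_force: [3.3, -6.2, -0.2]
opening: 0.0101
finger_force: 31.1
```

play_rows(
  targets=[0, -0.129, 0.047, 0, 0, -0.126, 0.054, 0, 0, -0.123, 0.061, 0, 0, -0.119, 0.069, 0, 0, -0.115, 0.075, 0],
)

```text
clock: 66.65
tcp_pos: [0.5271, -0.0382, 0.1293]
ee_rot: [2.22, 2.222, -0.0]
ft_force: [2.9, -5.7, 1.5]
opening: 0.0098
finger_force: 31.2
```

play_rows(
  targets=[0, -0.11, 0.082, 0, 0, -0.105, 0.088, 0, 0, -0.099, 0.094, 0, 0, -0.094, 0.1, 0, 0, -0.088, 0.105, 0],
)

```text
clock: 67.15
tcp_pos: [0.5021, -0.038, 0.1056]
ee_rot: [2.22, 2.223, -0.0]
ft_force: [-0.5, -5.3, 3.3]
opening: 0.0098
finger_force: 31.1
```

```bash
python3 -c "
from h import *
s=st();print(s['finger_force'])"
```

```text
67.15 [ 0.5021 -0.038   0.1056] [ 2.22   2.223 -0.   ] [-0.148  0.298  1.754 -0.     1.09  -0.149] [-0.5 -5.3  3.3] 0.009816396480730856
[[-0.001  1.    -0.   ]
 [ 1.     0.001 -0.   ]
 [-0.    -0.    -1.   ]]
31.076180934906006
```

play_rows(
  targets=[0, -0.081, 0.11, 0, 0, -0.075, 0.115, 0, 0, -0.068, 0.119, 0, 0, -0.061, 0.123, 0, 0, -0.053, 0.126, 0],
)

```text
clock: 67.65
tcp_pos: [0.4861, -0.0379, 0.0765]
ee_rot: [2.219, 2.222, 0.002]
ft_force: [3.4, -0.7, 50.0]
opening: 0.0096
finger_force: 35.4
```

play_rows(
  targets=[0, 0, 0.02, 0, 0, 0, 0.02, 0, 0, 0, 0, 0, 0, 0, 0, 0, 0, 0, 0, 0],
)

```text
clock: 68.15
tcp_pos: [0.4863, -0.0378, 0.0763]
ee_rot: [2.219, 2.222, 0.002]
ft_force: [-9.0, -2.2, 31.6]
opening: 0.01
finger_force: 34.2
```

play_rows(
  targets=[0, 0, -0.02, 0, 0, 0, 0, 0, 0, 0, 0, 0, 0, 0, 0, 0, 0, 0, 0, 0],
  gripper=0,
)

```text
clock: 68.65
tcp_pos: [0.4855, -0.0378, 0.075]
ee_rot: [-2.22, -2.222, 0.001]
ft_force: [1.1, 0.6, 0.4]
opening: 0.0426
finger_force: 0.0
```

play_rows(
  targets=[0, 0, -0.2, 0, 0, 0, -0.5, 0, 0, 0, -0.7, 0, 0, 0, -0.8, 0, 0, 0, -0.7, 0],
)

```text
clock: 69.15
tcp_pos: [0.4855, -0.0379, 0.223]
ee_rot: [2.22, 2.222, 0.001]
ft_force: [0.0, -1.1, -0.2]
opening: 0.0425
finger_force: 0.0
```

play_rows(
  targets=[0.4, -0.3, 0, 0, 0.6, -0.4, 0, 0, 0.6, -0.4, 0, 0, 0.6, -0.4, 0, 0, 0.6, -0.3, 0, 0],
)

```text
clock: 69.65
tcp_pos: [0.3943, 0.103, 0.2211]
ee_rot: [2.22, 2.222, 0.001]
ft_force: [0.4, -0.3, 0.3]
opening: 0.043
finger_force: 0.0
```

play_rows(
  targets=[0, 0, 0, 0, 0, 0, 0, 0, 0, 0, 0, 0, 0, 0, 0, 0, 0, 0, 0, 0],
)

```text
clock: 70.15
tcp_pos: [0.3957, 0.1014, 0.2202]
ee_rot: [-2.221, -2.221, 0.0]
ft_force: [0.8, -0.2, 0.5]
opening: 0.0429
finger_force: 0.0
```

```bash
python3 -c "
from tray import *
s=st()
for q in('top','scene'):
    c=read_camera(q);save(c,q+'9');Y=pts(c);z=Y[...,2];m=(np.hypot(Y[...,0]-.54,Y[...,1]+.038)<.13)&(z>.08)&(z<.108)
    P=Y[m];A=np.c_[P[:,:2],np.ones(len(P))];k=np.linalg.lstsq(A,P[:,2],rcond=None)[0];print(q,'lid',len(P),k,P[:,2].mean())
    if q=='top':
        tray(c)
        for nm,cx,cy in(('jar',.6305,.1181),('jar2',.6524,-.2008),('mould',.6996,-.273)):
            P=Y[(np.hypot(Y[...,0]-cx,Y[...,1]-cy)<.04)&(z>.011)];print(nm,P.mean(0))
        m=(np.hypot(Y[...,0]-.467,Y[...,1]+.349)<.11);P=Y[m&(z>.098)&(z<.112)];print('cap',P.mean(0))
"
```

```text
70.15 [0.3957 0.1014 0.2202] [-2.221 -2.221  0.   ] [ 0.161 -0.042  1.855 -0.     1.329  0.161] [ 0.8 -0.2  0.5] 0.04291865608953187
[[ 0.  1. -0.]
 [ 1. -0. -0.]
 [-0. -0. -1.]]
top lid 1296 [0.00224793 0.00358482 0.09158301] 0.09264437016507446
tray 1268 ((484.6696472167969, -365.3735046386719), (186.79669189453125, 203.55690002441406), 82.56672668457031) [ 0.47742597 -0.35374982  0.00491405] [ 381  204   49   55 1268]
jar [0.62954955 0.11780894 0.04032717]
jar2 [ 0.6512582  -0.19961011  0.0398155 ]
mould [ 0.69911277 -0.2717984   0.0156958 ]
cap [ 0.48214466 -0.3596518   0.10441826]
scene lid 1003 [ 0.02051974 -0.00792023  0.08045824] 0.09140609327699785
```

View pics/top9.png

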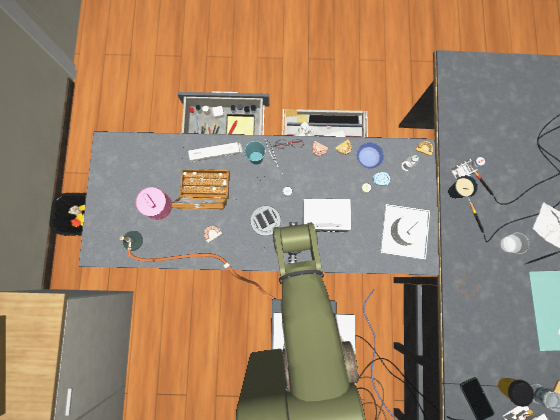

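In the top view the lid is shut at (327,214) with its upper face level at z about 93 mm. The cap stands upright inside the tray at (405,231); the tray was knocked aside and took the cap with it. The canister at (265,220) is empty, and the jars and mould are where they were.

```bash
python3 -c "
from h import *
print(close_job())"
```

```text
the job is handed in; nothing more can be done
None
```

The job is done and handed in at about 70 s: the cap stands upright in the tray, both slabs that were in the canister stand in their own UV box slots, the lid is fully shut, and the jars and mould were not disturbed.

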